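# Park a hook carrier in a closed spice-drawer rail

## Robot

A 7-joint arm with a two-finger parallel gripper is mounted at the origin on the work surface. World frame = base frame: x ahead of the robot, y to its left, z up, the work surface at z = 0. Lengths are in m, angles in rad, forces in N, time in s.
With the tool pointing down it reaches from about 0.4 to 0.85 m from the base axis. Payload 10.4 kg.
Tool frame: the origin (TCP) lies at the very end of the fingers, on their centre line; the grasp point (between the pads) lies 19 mm behind it; z points along the fingers, y is the direction in which the jaws open and shut (so a half turn about z gives the same grasp; the last joint's range is limited). The gripper opens to 87 mm and grips with 3 to 60 N. Pads are 19 mm wide; open, the fingers measure 117 mm over their backs; the gripper's body (75 mm by 190 mm) begins 51 mm behind the grasp point.
Start: joints at [1.221, 0.332, -0.065, 1.46, 0.022, 1.35, -0.088], TCP at [0.201, -0.592, 0.223] pointing down, gripper open.
Joint ranges: [-2.6, 2.6], [-0.5, 2.12], [-1.47, 1.34], [0.16, 2.42], [-1.27, 4.41], [0.06, 2.06], [-2.6, 2.6]. Speed limits (rad/s): [2.22, 2.22, 2.79, 2.79, 3.14, 3.14, 3.14].

## Interface

Orientations are given as a unit quaternion [x, y, z, w].
In Python, from bench import read_state, imaging, r gives the robot as it stands. The module is installed in compiled form; this text tells all that it offers.
- The arm moves only by the tool move_arm, never from a script. Its argument "series" is a list of rows, each a list of 4 numbers: the shift along the tool's x, y, z in m, then the turn about the tool's z in rad. In form: [[x, y, z, roll], ...]. A call has 1 to 20 rows; each row is the pose to reach, as a shift and turn from the pose commanded when the call began, along the tool's axes at that moment; what a row does not reach only later rows make up. A row lasts 1/10 s, in which the tool goes at most 50 mm and 8.59 degrees, less where a joint would pass 70% of its speed; a pose out of reach is approached as far as the arm can. A call with a gripper value outside its range is refused whole. "claw" is the gripper's target within -1 to 1 (fully open at 1, half-way at 0, shut at -1), set as the call begins (left out, the last holds). The fingers move at their own pace and stop on an object; "newtons" is the grip in N (left out, the last holds). Time passes only in rows, so rows that repeat a pose let the fingers close. It gives the time, the measured TCP pose, the force and the opening at its end, in the units of the state.
- read_state(): the state, without advancing time (a new reading comes with each control period).
- imaging.camera(name): name is "scene" or "side" or "wrist"; returns (picture, depth): 384x512x3 uint8, red, green, blue; 384x512 float32, m along the optical axis (not along the pixel's ray), 0 where there is no reading.
- imaging.get_calibration(name): a dict with "camera_matrix" (3x3 intrinsics, pixels), "R" (3x3) and "t" (3): a world point X has camera coordinates R X + t. Camera axes: x right, y down, z forward; pixel columns grow to the right and rows downward; lengths in m; the calibration is good to about 2 mm. A picture is of the moment at which its call begins: read the wrist's pose just before it. get_calibration takes no time and is no camera call; for the wrist camera it gives the pose at the moment of the call.
- r.close_job(): hands the job in, once; it reports no verdict.
The state is a dict: "time": time; "joint_positions": joint angles; "joint_vel": joint speeds; "joint_torque": joint torques, N m; "ee_pos": TCP position; "eef_rot": TCP orientation; "ft_force": force on the tool from outside, world axes, zero at the start; "torque": the same for the moment, N m; "width": finger opening in m.
Only numpy, scipy, OpenCV 4.12 (cv2) and the standard library are available. Lean on these libraries where they do the work, as an engineer would, in place of code of your own. Each camera call takes 0.05 s, during which the arm holds its last target.

## Task

Lift the orange hook carrier off its little stand, feed its shoe into the open end of the closed aluminium rail with the hook hanging over the front of the rail (the side towards the robot), and slide it along under a light, steady downward press until the shoe sinks fully home in the parking pocket hidden near the middle of the rail; then let go. Be gentle: never push on the rail with more than 25 N in any direction, knocks included, so touch down and slide slowly. Do not touch or shift the jar rack, the mortar, the pestle or the folded funnel.

Things in the scene. Friction and masses are not known exactly. Their poses are not given: they have to be found in the camera images.
- hanger: Loose orange and steel hook carrier, about 90 g. Origin: centre of the shoe's underside; z up. Shoe: 26 mm long (y), 20 mm wide (x), 8 mm high, edges and ends rounded at 4 mm radius. On it a steel stem 6 mm wide (x), 18 mm long (y), from 8 to 21 mm above the origin, then the grip tab. Starts upright on the stand.
- hanger_tab (a point): Point on the axis of the hanger's orange grip tab, 48 mm above the hanger's origin. The tab is a block 14 mm (x) by 24 mm (y), from 21 to 68 mm above the hanger's origin; grip it from above on either pair of faces.
- hook_tip (a point): Free tip of the wire hook, at x = -53 mm, z = -11 mm in the hanger's frame. A flat arm, 10 mm wide, from 21 to 26 mm above the hanger's origin, leaves the tab's foot towards -x and at x = -33 mm bends down into the hook, whose lowest point is 26 mm below the hanger's origin.
- stand: Fixed anthracite stand, foot 50 x 60 mm, 39 mm high. Origin: centre of its underside. The shoe lies on its flat top, 35 mm up, between two ridges 4 mm high along the stand's y, 23 mm apart, open at both ends. Lift the hanger straight up.
- rail: Fixed aluminium rail, slot upwards, on two posts and an anthracite foot 80 x 200 mm. Origin: centre of the foot's underside. It runs along its y from the open mouth at +100 mm to a black cap at -100 mm; its front is -x. Outside 29 mm wide, top 88.5 mm up. The shoe can enter only at the mouth, its y along the rail.
- rail_mouth (a point): Middle of the rail's open end at the height of the sliding floor, 75 mm above the table; axes as the rail's, y points out of the mouth. Channel inside: 23 mm wide, 10.5 mm high from the floor to the underside of two lips 3 mm thick; the slot between the lips is 10 mm wide. All rigid: meet it at 10 mm/s or less, at 20 mm/s the knock can pass 25 N.
- rail_mid (a point): Middle of the rail at sliding-floor height. A hidden pocket 29 mm long is centred somewhere within 25 mm of it along the rail (never measured), closed flush by a stiff plate. Only with the whole shoe over it, pressed down with 5 N or more (6 to 9 is good; its own weight is too little), does the plate sink, 6 mm deep; it stays down and the shoe is locked. Friction is about 0.6.
- rack: Fixed clear step rack with three rows of small hexagonal jars, 135 x 160 mm, up to 90 mm high; origin: centre of its underside. Leave alone.
- mortar: Loose white porcelain mortar bowl, 96 mm across, 62 mm high; origin: centre of its underside. Leave alone.
- pestle: Loose black steel pestle lying along its x, 123 mm long, 32 mm thick; origin under its middle. Leave alone.
- funnel: Loose folded flat aluminium funnel with a black sliding latch, about 107 x 75 mm, 13 mm high; origin near the middle of its underside. Leave alone.
Mind the look-alikes: they are no part of the job. There is more than one size of the hanger; the job needs the middle-sized.

How it is judged:
On the way, in this order (a step that is already met when the one before it is completed fails the run):
1. the hanger is lifted off its stand (z of hanger in the frame of stand above 0.055 m), for 0.1 s.
2. the shoe has entered the open end of the rail, hook to the front (y of hanger in the frame of rail between 0.032 and 0.088 m and x of hanger in the frame of rail between -0.004 and 0.004 m and z of hanger in the frame of rail between 0.0715 and 0.079 m and x of hook_tip in the frame of rail below -0.03 m), for 0.1 s.
At the end, for the whole second after the job is handed in: The hanger's shoe is sunk in the parking pocket: its origin at least 4.2 mm below the sliding floor (of 6 mm), within 3 mm of the rail's centre plane and within 32 mm of its middle, upright within 0.1 rad, the hook on the rail's front side, released and at rest (z of hanger in the frame of rail between 0.066 and 0.0708 m and x of hanger in the frame of rail between -0.003 and 0.003 m and y of hanger in the frame of rail between -0.032 and 0.032 m and x of hook_tip in the frame of rail below -0.03 m and angle between hanger's own z axis and vertical below 0.1 rad and linear speed of hanger below 0.02 m/s); the robot touches nothing.
It fails at once if the hanger pushes on the rail or anything in it with more than 25 N (contact force between hanger and rail above 25 N).
It fails at once if the robot pushes on the rail itself with more than 25 N (contact force between any of the fingers, the arm and rail above 25 N).
It fails at once if the jar rack is bumped (contact force between rack and anything else above 2 N).
It fails at once if mortar, pestle or funnel is shifted by more than 8 mm (distance of any of mortar, pestle, funnel from where it was at the start of the episode above 0.008 m).
It also fails if it takes over 72 s, if anything falls off the work surface, if the arm or the gripper's body presses on something with over 40 N, if the wrist force passes 120 N, or if a joint passes its speed limit or range.

## Working session

There is one attempt and no reset: what is moved stays moved. The work goes in short steps, Python scripts to look and compute and a tool call to move; the robot and the scene stay as the last step left them, time stands still between calls to the robot, and variables do not carry over. Pictures are saved under pics/ and viewed, and the job is handed in when it is done.

Besides the shell and the picture viewer there is one more tool, called after "Emit:" by a JSON object that holds its "api" and its "payload". move_arm: Moves the arm, as the interface text tells. Its arguments: {"type":"object","properties":{"series":{"type":"array","items":{"type":"array","items":{"type":"number"}}},"claw":{"type":"number"},"newtons":{"type":"number"}},"required":["series"]}

```bash
mkdir -p pics; cat > h.py <<'E'
import numpy as np, cv2
from bench import read_state, imaging, r
def snap(n,tag):
    p,d=imaging.camera(n); c=imaging.get_calibration(n)
    cv2.imwrite(f'pics/{tag}.png',cv2.cvtColor(p,cv2.COLOR_RGB2BGR))
    np.savez(f'pics/{tag}.npz',p=p,d=d,K=c['camera_matrix'],R=c['R'],t=c['t'])
    return p,d,c
def load(tag):
    z=np.load(f'pics/{tag}.npz'); return z['p'],z['d'],z['K'],z['R'],z['t']
def pts(d,K,R,t):
    v,u=np.mgrid[:d.shape[0],:d.shape[1]]
    X=np.stack([(u-K[0,2])/K[0,0]*d,(v-K[1,2])/K[1,1]*d,d],-1)
    return (X-t)@R
def ray(u,v,z,K,R,t):
    dr=R.T@np.array([(u-K[0,2])/K[0,0],(v-K[1,2])/K[1,1],1]); o=-R.T@t
    return o+dr*(z-o[2])/dr[2]
E
python3 - <<'E'
from h import *
print(read_state())
for n in ['scene','side','wrist']:
    p,d,c=snap(n,n+'0'); print(n,-np.array(c['R']).T@c['t'])
E
```

```text
{'time': 0.0, 'joint_positions': array([ 1.22139213,  0.33286814, -0.06469129,  1.4609616 ,  0.0215895 ,
        1.34986764, -0.08845931]), 'joint_vel': array([-0.00079146, -0.00227856,  0.00031201, -0.00035216, -0.00050681,
       -0.00039367,  0.00174607]), 'joint_torque': array([-7.03319656e-04, -6.23255467e+01,  2.42198654e-02, -3.89899850e+01,
       -6.14009122e-02,  3.97601305e-02,  1.61142129e-04]), 'ee_pos': array([ 0.2005053 , -0.59155704,  0.22174655]), 'eef_rot': array([ 9.86675115e-01,  1.62701321e-01, -1.43012187e-04, -6.90216221e-04]), 'ft_force': array([-0.29098701, -0.19254027, -0.1045246 ]), 'torque': array([-0.02186649, -0.01886494,  0.04020261]), 'width': 0.08732476190982331}
scene [0.95325771 0.52928689 1.02461594]
side [0.22125774 0.76509951 0.71571063]
wrist [ 0.27030391 -0.56827342  0.38341041]
```

View pics/scene0.png

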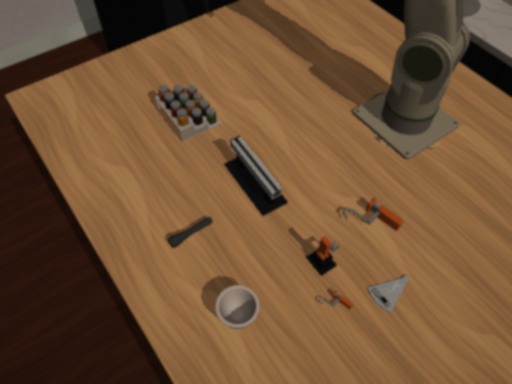

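View pics/side0.png

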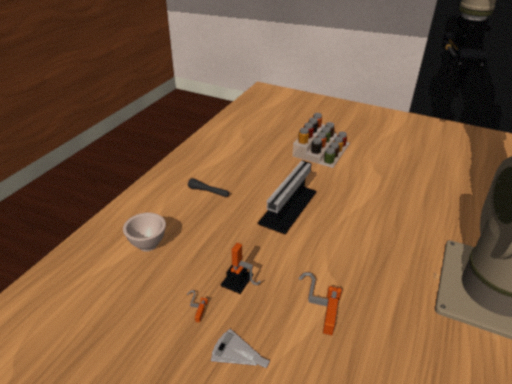

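View pics/wrist0.png

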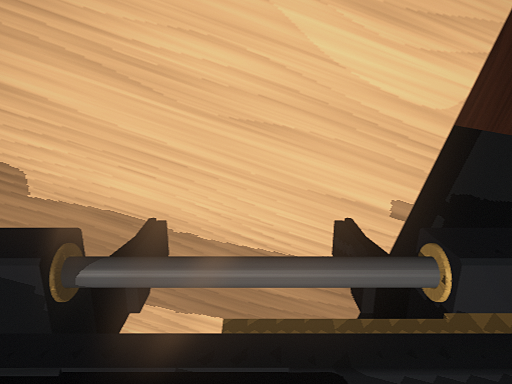

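Three orange candidates in the scene picture: large hook lying at (385,213), small hook lying at (338,299), and the one upright on the stand at (322,252). The upright one on the stand fits the description; I'll check its size in an enlarged crop.

```bash
python3 - <<'E'
from h import *
for tag,(x0,y0,x1,y1) in {'scene0':(285,180,415,310),'side0':(180,220,350,370)}.items():
    p,d,K,R,t=load(tag)
    P=pts(d,K,R,t)
    hsv=cv2.cvtColor(p,cv2.COLOR_RGB2HSV)
    m=((hsv[...,0]<=10)&(hsv[...,1]>190)&(hsv[...,2]>90)).astype(np.uint8)
    n,l,s,c=cv2.connectedComponentsWithStats(m)
    print(tag)
    for i in range(1,n):
        if s[i,4]>15:
            q=P[(l==i)&(d>0)]; print(s[i],c[i].round(1),np.median(q,0).round(3),q.min(0).round(3),q.max(0).round(3))
    # black: anthracite
    m=((hsv[...,2]<50)).astype(np.uint8)
    n,l,s,c=cv2.connectedComponentsWithStats(m)
    for i in range(1,n):
        q=P[(l==i)&(d>0)]
        if s[i,4]>100 and len(q): print('dark',s[i],c[i].round(1),np.median(q,0).round(3),q.min(0).round(3),q.max(0).round(3))
    cr=p[y0:y1,x0:x1]; 
    cv2.imwrite(f'pics/crop_{tag}.png',cv2.resize(cv2.cvtColor(cr,cv2.COLOR_RGB2BGR),None,fx=4.2 if tag=='scene0' else 3.8,fy=4.2 if tag=='scene0' else 3.8,interpolation=cv2.INTER_CUBIC))
    x0,y0,x1,y1={'scene0':(215,125,300,220),'side0':(250,150,330,240)}[tag]
    cv2.imwrite(f'pics/rail_{tag}.png',cv2.resize(cv2.cvtColor(p[y0:y1,x0:x1],cv2.COLOR_RGB2BGR),None,fx=6,fy=6,interpolation=cv2.INTER_CUBIC))
E
```

```text
scene0
[368 199   8  12  30] [370.9 203.7] [0.322 0.174 0.032] [0.304 0.168 0.008] [0.329 0.177 0.039]
[379 207  24  22 169] [390.7 215.8] [0.307 0.231 0.034] [0.293 0.198 0.014] [0.318 0.26  0.04 ]
[322 237   8  20  79] [326.  245.2] [0.52  0.22  0.101] [0.506 0.203 0.038] [0.526 0.225 0.106]
[318 253   7   6  25] [321.4 255.4] [0.525 0.216 0.042] [0.519 0.207 0.031] [0.529 0.223 0.046]
[340 296  12  12  58] [345.3 301.5] [0.545 0.329 0.018] [0.539 0.314 0.012] [0.552 0.343 0.023]
dark [    0     0   239   384 31729] [ 67.4 235.6] [ 1.073 -0.641 -0.748] [-2.000e-03 -2.011e+00 -7.690e-01] [1.449 0.039 0.044]
dark [372   0  41  39 614] [398.1  11.3] [-0.487 -0.469 -0.059] [-0.501 -0.618 -0.111] [ 0.077 -0.031  0.388]
dark [ 460   39   52   58 1460] [488.2  65.4] [-0.49  -0.045 -0.06 ] [-0.527 -0.153 -0.132] [-0.462  0.079  0.021]
dark [ 398   45   45   38 1301] [420.4  63.6] [0.066 0.02  0.257] [ 0.044 -0.036  0.201] [0.087 0.072 0.31 ]
dark [382  84  46  47 796] [395.2 108.9] [ 0.071 -0.002  0.076] [ 0.014 -0.062  0.013] [0.082 0.072 0.178]
dark [189 105  26  19 162] [201.6 116.7] [ 
[... 1162 characters left out ...]
011 0.245] [ 0.05  -0.036  0.198] [0.084 0.067 0.304]
dark [ 86 171  48  16 192] [106.5 179.4] [ 1.868 -0.712 -0.752] [ 1.718 -0.809 -0.764] [ 1.992 -0.639 -0.74 ]
dark [ 259  180   57   54 1123] [288.1 210. ] [ 0.5   -0.041  0.009] [ 0.467 -0.183 -0.002] [0.553 0.034 0.048]
dark [  5 200  45  18 153] [ 30.8 209.2] [ 2.024 -0.328 -0.752] [ 1.918 -0.367 -0.766] [ 2.22  -0.302 -0.74 ]
dark [ 16 214  61  22 405] [ 44.  224.8] [ 1.881 -0.26  -0.753] [ 1.721 -0.348 -0.764] [ 2.052 -0.188 -0.741]
dark [463 237  27  49 312] [472.  267.7] [0.07  0.023 0.071] [ 0.035 -0.023  0.018] [0.076 0.066 0.143]
dark [222 268  28  25 424] [236.3 280.3] [0.507 0.231 0.012] [0.493 0.186 0.003] [0.541 0.246 0.04 ]
```

View pics/crop_scene0.png

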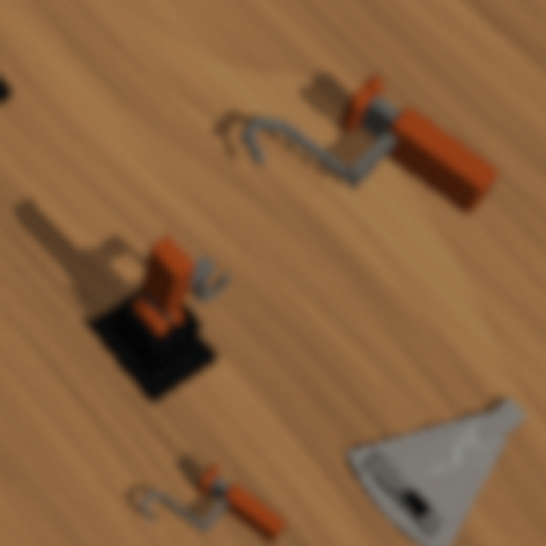

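View pics/crop_side0.png

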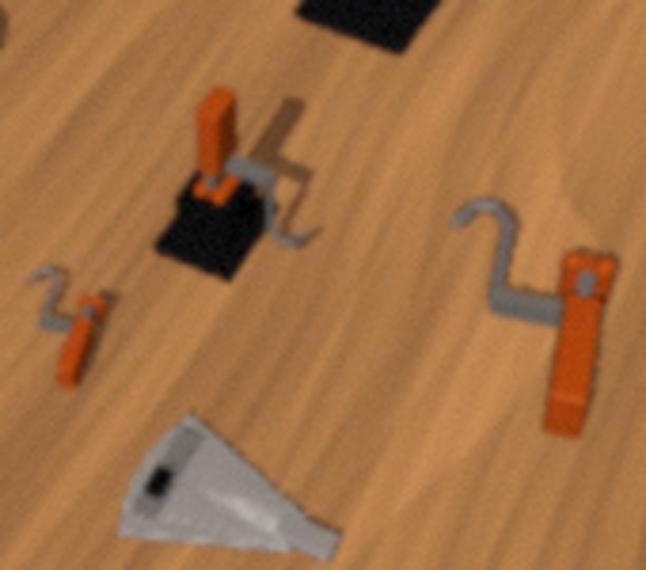

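View pics/rail_scene0.png

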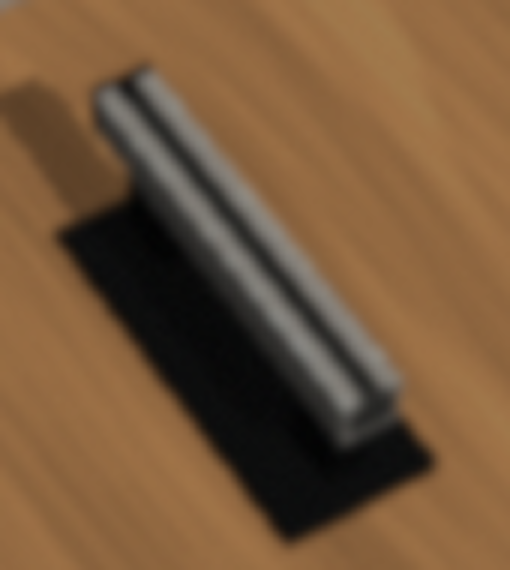

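View pics/rail_side0.png

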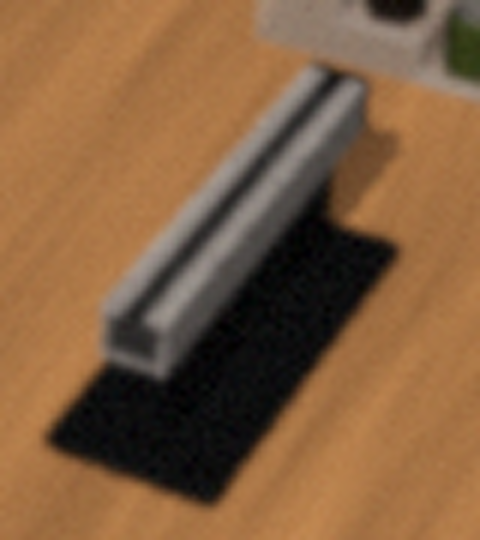

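The crops show the tab is upright on the stand with its top near z 0.103 (35+68 mm expected). Its tab is intermediate between the long one and the short one lying down, so this is the middle hanger. The rail's open mouth faces +y (side pic about (273,207)) and the hook points at the robot. Next I'll take coarse poses.

```bash
python3 - <<'E'
from h import *
for tag in ['scene0','side0']:
    p,d,K,R,t=load(tag); P=pts(d,K,R,t)
    m=(d>0)&(abs(P[...,2]-0.0885)<0.006)&(P[...,0]>.44)&(P[...,0]<.62)&(P[...,1]>-.2)&(P[...,1]<.06)
    q=P[m][:,:2]; rc=cv2.minAreaRect(q.astype(np.float32)*1000)
    c=q.mean(0); u,s,v=np.linalg.svd(q-c,full_matrices=False)
    print(tag,'rail top',m.sum(),rc,'dir',v[0],np.degrees(np.arctan2(v[0,1],v[0,0])),np.median(P[m][:,2]))
    m=(d>0)&(abs(P[...,2]-0.103)<0.006)&(P[...,0]>.47)&(P[...,0]<.56)&(P[...,1]>.18)&(P[...,1]<.26)
    q=P[m]; print('tab top',m.sum(),q.mean(0),cv2.minAreaRect(q[:,:2].astype(np.float32)*1000))
    # feet
    hsv=cv2.cvtColor(p,cv2.COLOR_RGB2HSV)
    for nm,b in {'railfoot':(.42,.63,-.21,.07),'stand':(.47,.57,.16,.27)}.items():
        m=(d>0)&(hsv[...,2]<50)&(P[...,2]<.022)&(P[...,0]>b[0])&(P[...,0]<b[1])&(P[...,1]>b[2])&(P[...,1]<b[3])
        v_,u_=np.nonzero(m)
        print(nm,m.sum(),np.median(P[m][:,2]))
        for zz in (.006,.01,):
            g=np.array([ray(a,b_,zz,K,R,t)[:2] for a,b_ in zip(u_,v_)]); print(zz,cv2.minAreaRect(g.astype(np.float32)*1000))
E
```

```text
scene0 rail top 571 ((511.85260009765625, -72.62830352783203), (207.74598693847656, 32.96752166748047), 86.18782806396484) dir [0.06563132 0.99784394] 86.23689731658838 0.0887905404918232
tab top 68 [0.52007341 0.21200054 0.10207867] ((519.47705078125, 211.59228515625), (24.96394920349121, 14.312599182128906), 86.62999725341797)
railfoot 1039 0.010338864095100061
0.006 ((514.9727783203125, -69.8739013671875), (199.72552490234375, 75.2427749633789), 88.14417266845703)
0.01 ((516.6939086914062, -67.52105712890625), (198.9412384033203, 74.94734191894531), 88.14423370361328)
stand 216 0.008819844452999749
0.006 ((519.6459350585938, 214.04086303710938), (57.859474182128906, 45.597198486328125), 88.87770080566406)
0.01 ((521.3486938476562, 215.27880859375), (57.632259368896484, 45.41816711425781), 88.87769317626953)
side0 rail top 443 ((511.8274230957031, -71.88067626953125), (210.10824584960938, 31.72755241394043), 86.47836303710938) dir [0.06315471 0.99800375] 86.37909215045826 0.08692451775691805
tab top 70 [0.51727002 0.21425543 0.10059037] ((517.6531372070312, 213.28565979003906), (24.68963050842285, 13.578289031982422), 87.1476058959961)
railfoot 989 0.008711033188301607
0.006 ((510.3819580078125, -69.94173431396484), (204.59080505371094, 76.55728149414062), 86.063232421875)
0.01 ((508.7524108886719, -65.23536682128906), (203.43772888183594, 76.1258316040039), 86.06319427490234)
stand 277 0.007344759995480741
0.006 ((516.8781127929688, 215.69219970703125), (59.75016784667969, 46.96443176269531), 89.00064086914062)
0.01 ((515.2120361328125, 218.78875732421875), (59.413421630859375, 46.69972229003906), 89.00067901611328)
```

The rail is consistent in both views: centre (0.512, −0.072), yaw about −3.7°, length 208 and width 32 mm against the real 200 and 29. The tab is at (0.5187, 0.2125), yaw about −3.2°. Next I'll use the wrist camera to refine this, after checking how it is mounted.

```bash
python3 - <<'E'
from h import *
from scipy.spatial.transform import Rotation as Ro
s=read_state(); T=Ro.from_quat(s['eef_rot']).as_matrix()
p,d,K,R,t=load('wrist0')
print(T.round(3)); print('cam in tool',T.T@(-R.T@t-s['ee_pos']),'\naxes',(T.T@R.T).round(3)); print(K, d[100,250],d[270,250],d[330,250])
# table in view?
for u,v in [(0,0),(511,0),(256,0),(256,100),(256,230),(256,300)]: print(u,v,ray(u,v,0,K,R,t).round(3))
# start of planned move: to above stand+y: tool-frame shift
def plan(xy,z,yaw): # yaw = angle of tool x in world
    dp=T.T@(np.array([*xy,z])-s['ee_pos']); cur=np.arctan2(T[1,0],T[0,0]); return dp.round(4),(-(yaw-cur)).round(4)
print(plan((.5187,.16),.25,np.radians(86.5)))
E
```

```text
[[ 0.947  0.321 -0.   ]
 [ 0.321 -0.947  0.001]
 [-0.    -0.001 -1.   ]]
cam in tool [ 7.35646395e-02  8.77760483e-05 -1.61452394e-01] 
axes [[-0.001 -0.962 -0.274]
 [ 1.    -0.001 -0.001]
 [ 0.    -0.274  0.962]]
[[335.16530229   0.         249.97377342]
 [  0.         335.16530229 184.48454231]
 [  0.           0.           1.        ]] 0.3724841 0.08477638 0.07385668
0 0 [ 0.271 -0.296  0.   ]
511 0 [ 0.439 -0.794  0.   ]
256 0 [ 0.355 -0.546  0.   ]
256 100 [ 0.261 -0.578  0.   ]
256 230 [ 0.113 -0.629  0.   ]
256 300 [ 0.019 -0.661 -0.   ]
(array([ 0.5427, -0.6097, -0.0274]), np.float64(-1.1828))
```

```bash
cat >> h.py <<'E'
from scipy.spatial.transform import Rotation as Ro
def plan(xy,z,yawdeg):
    s=read_state(); T=Ro.from_quat(s['eef_rot']).as_matrix()
    dp=T.T@(np.array([*xy,z])-s['ee_pos']); cur=np.arctan2(T[1,0],T[0,0])
    return dp.round(4),round(-(np.radians(yawdeg)-cur),4)
E
python3 - <<'E'
from h import *
print(plan((.513,-.09),.24,86.5))
E
```

```text
(array([ 0.457 , -0.3748, -0.0177]), np.float64(-1.1828))
```

Emit:
{"api": "move_arm", "payload": {"series": [[0.04,-0.03,-0.018,-0.1],[0.08,-0.065,-0.018,-0.2],[0.12,-0.1,-0.018,-0.32],[0.16,-0.13,-0.018,-0.44],[0.2,-0.165,-0.018,-0.56],[0.24,-0.2,-0.018,-0.68],[0.28,-0.23,-0.018,-0.8],[0.32,-0.26,-0.018,-0.9],[0.36,-0.295,-0.018,-1.0],[0.4,-0.33,-0.018,-1.08],[0.43,-0.355,-0.018,-1.14],[0.457,-0.375,-0.018,-1.183],[0.457,-0.375,-0.018,-1.183],[0.457,-0.375,-0.018,-1.183],[0.457,-0.375,-0.018,-1.183]], "claw": 1}}

```text
time: 1.65
ee_pos: [0.5126, -0.0912, 0.2403]
eef_rot: [0.729, 0.685, -0.0, -0.0]
ft_force: [-0.5, -0.9, 0.4]
width: 0.0873
```

```bash
python3 - <<'E'
from h import *
s=read_state(); print(s['time'],s['ee_pos'],s['joint_positions'],s['joint_vel'].round(3))
p,d,c=snap('wrist','wrist1')
print(plan((.519,.11),.24,86.5))
E
```

```text
1.65 [ 0.51260717 -0.09121031  0.24026822] [ 0.65545916  0.13944369 -0.61658888  1.68059841  0.08295135  1.34836347
 -0.03763452] [ 0.013 -0.007  0.007  0.002 -0.002 -0.     0.001]
(array([ 0.2015, -0.0063,  0.0003]), np.float64(-0.0023))
```

View pics/wrist1.png

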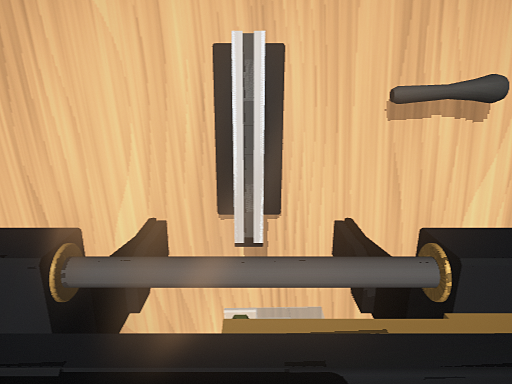

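The rail is fully in view: mouth end at about (250,31), black cap at about (250,246), outer lip edges at columns 234 and 265. I'll fit these and look into the slot.

```bash
python3 - <<'E'
from h import *
p,d,K,R,t=load('wrist1'); g=cv2.cvtColor(p,cv2.COLOR_RGB2GRAY).astype(float)
P=pts(d,K,R,t)
hsv=cv2.cvtColor(p,cv2.COLOR_RGB2HSV)
print(P[60,237],P[150,237],P[150,262],P[220,262], P[40,250],P[80,250],P[120,250],P[180,250])
L=[];Rr=[];IL=[];IR=[]
white=(hsv[...,1]<60)&(g>150)
for v in range(50,210,4):
    c=np.nonzero(white[v,225:275])[0]+225
    # subpixel using gray half level at outer edges (against dark foot)
    def edge(a,b,lv=110):
        row=g[v,a:b+1]; s=np.nonzero((row[:-1]<lv)!=(row[1:]<lv))[0]
        return [a+k+(lv-row[k])/(row[k+1]-row[k]) for k in s]
    e=edge(225,275)
    if v%40==10: print(v,np.round(e,2))
    if len(e)>=4:
        L.append(ray(e[0],v,.0885,K,R,t)); Rr.append(ray(e[-1],v,.0885,K,R,t)); IL.append(ray(e[1],v,.0885,K,R,t)); IR.append(ray(e[-2],v,.0885,K,R,t))
for nm,q in zip('L R IL IR'.split(),(L,Rr,IL,IR)):
    q=np.array(q); f=np.polyfit(q[:,1],q[:,0],1); r_=q[:,0]-np.polyval(f,q[:,1]); print(nm,len(q),'slope',f[0],np.degrees(np.arctan(f[0])),'x at y=-.07',np.polyval(f,-.07),'res',r_.std())
for u in (237,250,262):
    col=g[20:60,u]; print(u,col[5:20].round()); 
    print(g[236:252,u].round())
cv2.imwrite('pics/railz.png',cv2.resize(cv2.cvtColor(p[20:260,205:295],cv2.COLOR_RGB2BGR),None,fx=4,fy=2.5,interpolation=cv2.INTER_NEAREST))
# slot floor intensity
print('slot',[(v,round(g[v,246:254].mean())) for v in range(34,246,6)])
print('depth slot',[(v,(P[v,247:253,2].mean()*1000).round(1)) for v in range(34,246,8)])
E
```

```text
[0.5059314  0.00790238 0.08931284] [ 0.49987747 -0.07181533  0.08801285] [ 0.52350799 -0.07358022  0.08666629] [ 0.51960471 -0.14461646  0.08710681] [0.51847485 0.02540813 0.07349536] [ 0.51624114 -0.0091621   0.07337611] [ 0.51386419 -0.04595281  0.07373487] [ 0.50999282 -0.10586868  0.07353232]
50 [230.68 242.59 252.72 264.88]
90 [231.34 242.91 245.8  246.67 250.   250.   252.38 264.56]
130 [232.19 243.31 252.79 263.8 ]
170 [232.56 243.55 252.44 263.61]
L 40 slope 0.06375760348198733 3.6481037190441294 x at y=-.07 0.49556529775625147 res 0.00013613832125078867
R 40 slope 0.06346652991063666 3.631493644577086 x at y=-.07 0.5254263213908048 res 0.00011965225913917752
IL 40 slope 0.0626857037319977 3.586932891492726 x at y=-.07 0.5059943233857116 res 0.00011901498074059416
IR 40 slope 0.06362554431661126 3.6405678563384747 x at y=-.07 0.5146480812898986 res 0.00020099680899864333
237 [196. 188. 182. 183. 181. 191. 219. 214. 214. 215. 212. 213. 212. 213.
 212.]
[207. 199. 199. 200. 200. 204. 220.  55.  70.  69.  78. 190. 179. 177.
 176. 177.]
250 [181. 180. 181. 182. 182. 181. 183. 193
[... 673 characters left out ...]
238, 66), (244, 60)]
depth slot [(34, np.float64(74.6)), (42, np.float64(74.3)), (50, np.float64(73.9)), (58, np.float64(74.8)), (66, np.float64(74.6)), (74, np.float64(74.6)), (82, np.float64(73.6)), (90, np.float64(74.2)), (98, np.float64(74.7)), (106, np.float64(74.5)), (114, np.float64(74.9)), (122, np.float64(75.0)), (130, np.float64(74.5)), (138, np.float64(74.0)), (146, np.float64(74.4)), (154, np.float64(74.0)), (162, np.float64(74.2)), (170, np.float64(129.2)), (178, np.float64(74.0)), (186, np.float64(74.9)), (194, np.float64(73.9)), (202, np.float64(129.0)), (210, np.float64(74.4)), (218, np.float64(74.5)), (226, np.float64(75.1)), (234, np.float64(74.5)), (242, np.float64(86.7))]
```

View pics/railz.png

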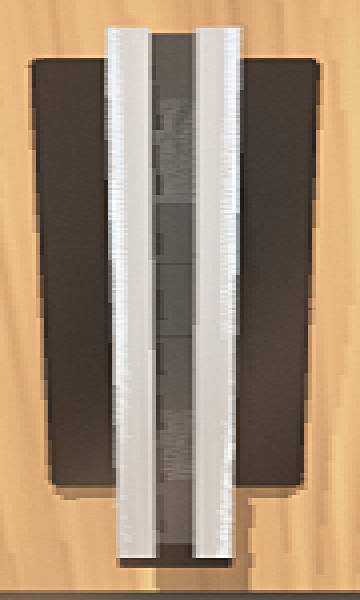

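Emit:
{"api": "move_arm", "payload": {"series": [[0.04,-0.006,0,0],[0.08,-0.006,0,0],[0.12,-0.006,0,0],[0.16,-0.006,0,0],[0.19,-0.006,0,0],[0.2,-0.006,0,0],[0.2,-0.006,0,0],[0.2,-0.006,0,0]]}}

```text
time: 2.5
ee_pos: [0.5195, 0.1078, 0.2404]
eef_rot: [0.729, 0.684, -0.0, 0.0]
ft_force: [0.2, -1.2, -0.8]
width: 0.0875
```

```bash
python3 - <<'E'
from h import *
s=read_state(); print(s['time'],s['ee_pos'])
p,d,c=snap('wrist','wrist2')
E
```

```text
2.5 [0.51951148 0.10777037 0.24036762]
```

View pics/wrist2.png

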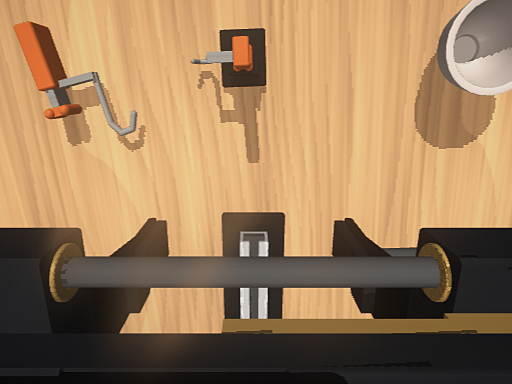

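In this view the hanger is at (242,50) on its stand, its hook pointing left (towards the robot). The mouth end is at about (254,234), the mortar is at the upper right and the large look-alike at the upper left. In the earlier slot view, two faint seams at rows of about 125 and 154 may be the edges of the pocket plate.

```bash
python3 - <<'E'
from h import *
p,d,K,R,t=load('wrist1')
for v in (30.5,31.5): print('mouth',ray(250,v,.0885,K,R,t))
print('cap',ray(250,242.5,.0885,K,R,t),ray(250,246.5,.0885,K,R,t))
for v in (125,154): print('seam',ray(250,v,.075,K,R,t))
p,d,K,R,t=load('wrist2'); P=pts(d,K,R,t); hsv=cv2.cvtColor(p,cv2.COLOR_RGB2HSV)
m=np.zeros(d.shape,bool); m[20:90,215:275]=True
o=m&(hsv[...,0]<=12)&(hsv[...,1]>150)
print('hist z',np.histogram(P[o][:,2],bins=np.arange(.03,.115,.005)))
tt=o&(abs(P[...,2]-.103)<.006)
v_,u_=np.nonzero(tt); print('px',u_.min(),u_.max(),v_.min(),v_.max())
q=np.array([ray(a,b,.103,K,R,t)[:2] for a,b in zip(u_,v_)])
print('tab top',tt.sum(),q.mean(0),P[tt].mean(0),cv2.minAreaRect(q.astype(np.float32)*1000))
# steel arm: grey pixels left
x=m&(hsv[...,1]<70)&(P[...,2]>.04)
v_,u_=np.nonzero(x); q=P[x]; print('arm',len(q),u_.min(),u_.max(),v_.min(),v_.max(),q[:,2].min(),q[:,2].max())
a=q[(abs(q[:,2]-.061)<.008)]; f=np.polyfit(a[:,0],a[:,1],1); print('arm dir deg',np.degrees(np.arctan(f[0])),len(a),a[:,0].min(),a[:,0].max())
cv2.imwrite('pics/hangz.png',cv2.resize(cv2.cvtColor(p[15:100,180:290],cv2.COLOR_RGB2BGR),None,fx=7,fy=7,interpolation=cv2.INTER_NEAREST))
E
```

```text
mouth [0.51884413 0.03101513 0.0885    ]
mouth [0.51879315 0.03022618 0.0885    ]
cap [ 0.50599125 -0.16790899  0.0885    ] [ 0.50570157 -0.17239234  0.0885    ]
seam [ 0.51356527 -0.05058834  0.075     ]
seam [ 0.51173593 -0.07890111  0.075     ]
hist z (array([ 15,  24,  82,   0,   0,   2,   2,   3,   5,   6,   1,   7,   7,
        10, 489,   0]), array([0.03 , 0.035, 0.04 , 0.045, 0.05 , 0.055, 0.06 , 0.065, 0.07 ,
       0.075, 0.08 , 0.085, 0.09 , 0.095, 0.1  , 0.105, 0.11 ]))
px 232 248 36 66
tab top 498 [0.51672343 0.21271992] [0.51670434 0.2128152  0.10206461] ((516.5011596679688, 212.52951049804688), (23.33512306213379, 13.307074546813965), 86.17021179199219)
arm 209 215 232 51 62 0.05560653739650688 0.40177025618055984
arm dir deg -0.15645880309324764 202 0.4908472250682339 0.5075613287931022
```

View pics/hangz.png

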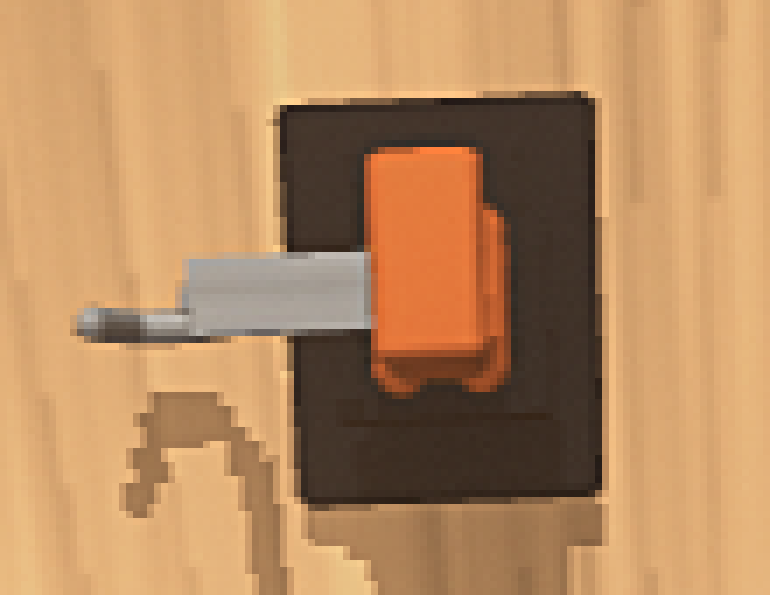

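```bash
python3 - <<'E'
from h import *
p,d,K,R,t=load('wrist2')
s=read_state(); T=Ro.from_quat(s['eef_rot']).as_matrix(); print('tool x yaw',np.degrees(np.arctan2(T[1,0],T[0,0])))
S=p[...,0].astype(float)-p[...,2]
def cross(row,lv):
    k=np.nonzero((row[:-1]<lv)!=(row[1:]<lv))[0]; return [i+(lv-row[i])/(row[i+1]-row[i]) for i in k]
L=[];Rr=[]
for v in range(38,64):
    e=cross(S[v,225:260],90)
    L.append(ray(225+e[0],v,.103,K,R,t)); 
    if v<43: Rr.append(ray(225+e[-1],v,.103,K,R,t))
L=np.array(L); f=np.polyfit(L[:,1],L[:,0],1); print('left edge yaw', np.degrees(np.arctan(f[0])),np.polyval(f,.2127),np.std(L[:,0]-np.polyval(f,L[:,1])))
print('right x',np.array(Rr)[:,0].mean(), 'at y',np.array(Rr)[:,1].mean(), 'left there',np.polyval(f,np.array(Rr)[:,1].mean()))
# stand foot edges at z ~0.004: dark vs wood
g=p[...,0].astype(float)
for nm,a,b,idx in (('stL',212,235,0),('stR',255,275,-1)):
    q=[]
    for v in range(34,84):
        e=cross(g[v,a:b],110)
        if e: q.append(ray(a+e[idx],v,.01,K,R,t))
    q=np.array(q); f=np.polyfit(q[:,1],q[:,0],1); print(nm,len(q),np.degrees(np.arctan(f[0])),np.polyval(f,.2127),np.std(q[:,0]-np.polyval(f,q[:,1])))
print(plan((.5172,.2127),.13,87.0))
E
```

```text
tool x yaw 86.33071639915183
left edge yaw 1.044828062175879 0.5100577958650506 0.00012626534432119165
right x 0.5238780682659756 at y 0.22067543481181967 left there 0.5102032495437481
stL 39 1.763923594671473 0.49269110934158217 0.0009410453028629911
stR 50 1.4108502385776918 0.5413239896052904 0.00014328947186138062
(array([ 0.1049, -0.0091,  0.1103]), np.float64(-0.0117))
```

The tab's left edge gives yaw −1.0°, matching the stand's −1 to −1.7°. The tab is 13.7 mm wide (14 expected) and centred at (0.517, 0.2127). Now I'll approach and descend.

Emit:
{"api": "move_arm", "payload": {"series": [[0.03,-0.003,0.02,-0.02],[0.06,-0.006,0.05,-0.047],[0.09,-0.009,0.08,-0.047],[0.105,-0.009,0.11,-0.047],[0.105,-0.009,0.125,-0.047],[0.105,-0.009,0.14,-0.047],[0.105,-0.009,0.152,-0.047],[0.105,-0.009,0.162,-0.047],[0.105,-0.009,0.17,-0.047],[0.105,-0.009,0.1735,-0.047],[0.105,-0.009,0.1735,-0.047],[0.105,-0.009,0.1735,-0.047]]}}

```text
time: 3.75
ee_pos: [0.517, 0.2154, 0.0675]
eef_rot: [0.712, 0.702, 0.0, 0.0]
ft_force: [0.4, 0.4, 0.2]
width: 0.0865
```

```bash
python3 - <<'E'
from h import *
s=read_state(); print(s['time'],s['ee_pos'],s['ft_force'])
p,d,c=snap('wrist','wrist3');snap('side','side3')
p,d,K,R,t=load('side3'); cv2.imwrite('pics/side3z.png',cv2.resize(cv2.cvtColor(p[170:310,160:320],cv2.COLOR_RGB2BGR),None,fx=4,fy=4,interpolation=cv2.INTER_CUBIC))
E
```

```text
3.75 [0.51700226 0.21539148 0.06750742] [0.43148445 0.35424962 0.15758338]
```

View pics/wrist3.png

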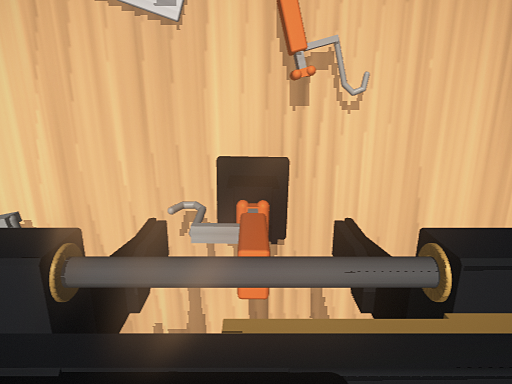

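View pics/side3z.png

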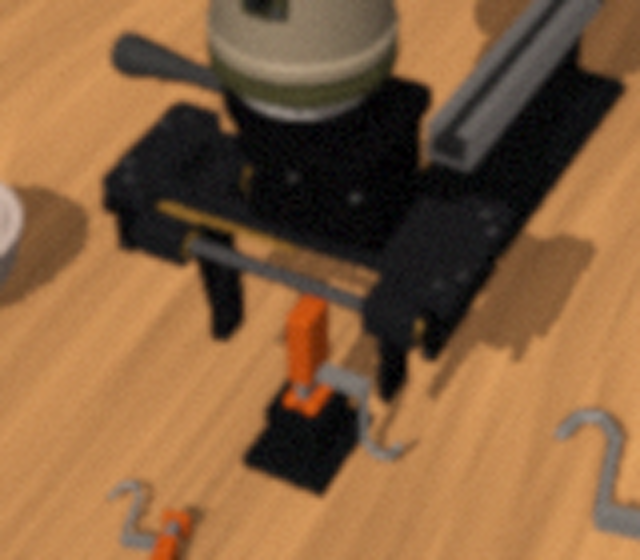

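```bash
python3 - <<'E'
from h import *
p,d,K,R,t=load('wrist3'); P=pts(d,K,R,t)
for v in (205,220,240,250,262,275,285,293,297): print(v,d[v,252],P[v,252].round(3),p[v,252], '| bar',d[v,200].round(3),P[v,200].round(3))
cv2.imwrite('pics/w3z.png',cv2.resize(cv2.cvtColor(p[180:320,170:340],cv2.COLOR_RGB2BGR),None,fx=4,fy=4,interpolation=cv2.INTER_NEAREST))
E
```

```text
205 0.2005714 [0.517 0.223 0.04 ] [177  92  49] | bar 0.223 [0.482 0.216 0.019]
220 0.17309123 [0.517 0.225 0.068] [176  89  47] | bar 0.2 [0.486 0.215 0.043]
240 0.14991735 [0.516 0.225 0.092] [181  91  48] | bar 0.185 [0.488 0.21  0.059]
250 0.1418633 [0.516 0.224 0.1  ] [217 111  58] | bar 0.253 [ 0.477  0.174 -0.001]
262 0.085463524 [0.516 0.248 0.152] [94 85 79] | bar 0.086 [0.503 0.248 0.152]
275 0.084197395 [0.516 0.245 0.154] [106  97  94] | bar 0.084 [0.503 0.246 0.155]
285 0.08504908 [0.516 0.242 0.154] [84 75 70] | bar 0.085 [0.503 0.242 0.154]
293 0.14547023 [0.516 0.205 0.102] [230 119  59] | bar 0.263 [ 0.475  0.136 -0.001]
297 0.14634489 [0.516 0.203 0.102] [232 116  57] | bar 0.265 [ 0.475  0.133 -0.001]
```

View pics/w3z.png

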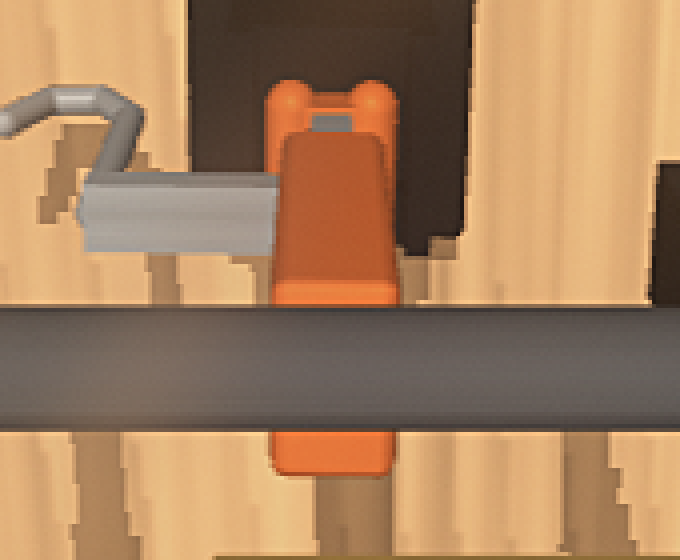

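The tab sits centred between the fingers, x about 0.516–0.517 and y 0.2015–0.2245, below the crossbar. I'll shift 2 mm along y and close.

Emit:
{"api": "move_arm", "payload": {"series": [[-0.002,0,0,0],[-0.002,0,0,0],[-0.002,0,0,0],[-0.002,0,0,0],[-0.002,0,0,0],[-0.002,0,0,0],[-0.002,0,0,0],[-0.002,0,0,0],[-0.002,0,0,0],[-0.002,0,0,0]], "claw": -1, "newtons": 20}}

```text
time: 4.85
ee_pos: [0.5167, 0.2133, 0.067]
eef_rot: [0.712, 0.702, 0.0, 0.0]
ft_force: [-0.8, 0.5, -0.3]
width: 0.0152
```

```bash
python3 - <<'E'
from h import *
s=read_state(); print(s['time'],s['ee_pos'],s['ft_force'],s['torque'],s['width'])
snap('side','side4')
p,d,K,R,t=load('side4'); cv2.imwrite('pics/side4z.png',cv2.resize(cv2.cvtColor(p[200:310,180:300],cv2.COLOR_RGB2BGR),None,fx=5,fy=5,interpolation=cv2.INTER_CUBIC))
E
```

```text
4.85 [0.5166951  0.21328004 0.06703809] [-0.75442358  0.54027638 -0.28567712] [ 0.01212336 -0.06628433  0.0214588 ] 0.015192176600669962
```

View pics/side4z.png

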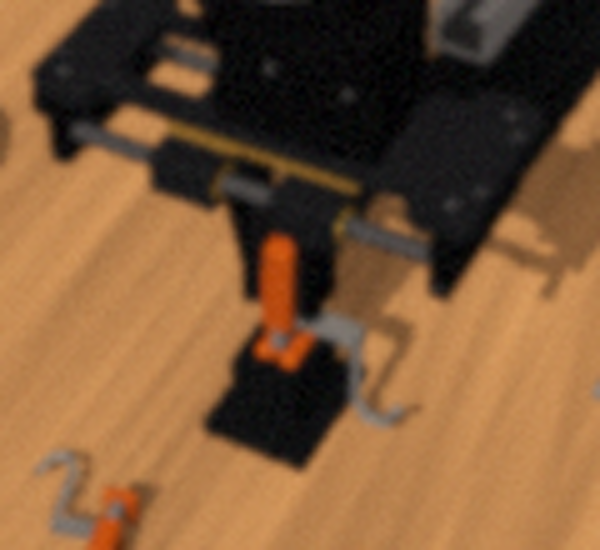

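Emit:
{"api": "move_arm", "payload": {"series": [[0,0,0,0],[0,0,0,0],[0,0,0,0],[0,0,0,0],[0,0,-0.003,0],[0,0,-0.008,0],[0,0,-0.016,0],[0,0,-0.026,0],[0,0,-0.038,0],[0,0,-0.05,0],[0,0,-0.062,0],[0,0,-0.074,0],[0,0,-0.084,0],[0,0,-0.09,0],[0,0,-0.09,0],[0,0,-0.09,0]], "newtons": 50}}

```text
time: 6.5
ee_pos: [0.5165, 0.2131, 0.1567]
eef_rot: [0.712, 0.702, -0.0, -0.0]
ft_force: [0.2, -0.3, -0.9]
width: 0.0134
```

```bash
python3 - <<'E'
from h import *
s=read_state(); print(s['time'],s['ee_pos'],s['ft_force'],s['torque'],s['width'])
snap('side','side5');snap('wrist','wrist5');snap('scene','scene5')
for tag,(a,b,c,e) in {'side5':(160,270,180,300),'wrist5':(130,320,150,350),'scene5':(190,290,270,380)}.items():
    p,d,K,R,t=load(tag); cv2.imwrite(f'pics/{tag}z.png',cv2.resize(cv2.cvtColor(p[a:b,c:e],cv2.COLOR_RGB2BGR),None,fx=4 if b-a<150 else 2.8,fy=4 if b-a<150 else 2.8,interpolation=cv2.INTER_CUBIC))
E
```

```text
6.5 [0.51653553 0.21313809 0.15673471] [ 0.16749224 -0.29503697 -0.91048017] [ 0.01262313 -0.09883893 -0.01146762] 0.013382608240872276
```

View pics/side5z.png

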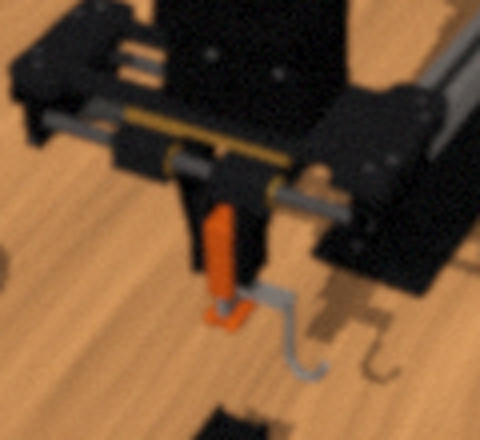

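View pics/wrist5z.png

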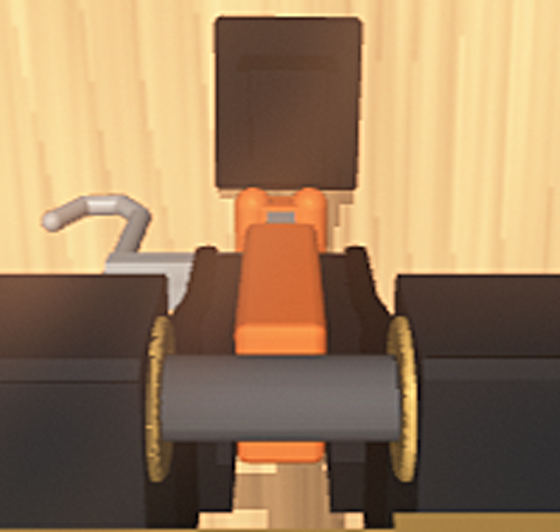

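The hanger is lifted clear (weight 0.9 N, opening 13.4 mm), and the shoe and hook are visible in the wrist view. I'll check how it sits in the grip, in the tool frame.

```bash
python3 - <<'E'
from h import *
s=read_state(); T=Ro.from_quat(s['eef_rot']).as_matrix(); e=s['ee_pos']
p,d,K,R,t=load('wrist5'); P=(pts(d,K,R,t)-e)@T
S=p[...,0].astype(float)-p[...,2]
hsv=cv2.cvtColor(p,cv2.COLOR_RGB2HSV)
def cross(row,lv):
    k=np.nonzero((row[:-1]<lv)!=(row[1:]<lv))[0]; return [i+(lv-row[i])/(row[i+1]-row[i]) for i in k]
for v in list(range(194,258,3))+[290,292,294]:
    e_=cross(S[v,225:275],75); 
    print(v,[round(225+x,1) for x in e_],'ctr P',(P[v,250]*1000).round(1), 'L',(P[v,int(round(225+e_[0]))+2]*1000).round(1) if e_ else '','R',(P[v,int(round(225+e_[-1]))-2]*1000).round(1) if e_ else '')
# front face tilt
q=P[215:244,244:256].reshape(-1,3); f=np.polyfit(q[:,2],q[:,0],1); print('front face x vs z slope',f,)
E
```

```text
194 [np.float64(226.5)] ctr P [-14.9  -1.6 121.5] L [-23.9 -22.1 150. ] R [-26.7 -26.7 158.9]
197 [np.float64(228.1), np.float64(237.0), np.float64(243.2), np.float64(257.0), np.float64(263.1)] ctr P [-27.2  -1.6 150.7] L [-29.5 -21.6 157.8] R [12.2  5.  29.8]
200 [] ctr P [ 9.7 -1.6 31.4] L  R 
203 [] ctr P [ 9.7 -1.6 25.9] L  R 
206 [np.float64(245.2), np.float64(254.6)] ctr P [ 8.7 -1.6 23.6] L [ 8.4 -3.3 24.3] R [ 8.9  0.2 23. ]
209 [np.float64(245.5), np.float64(254.3)] ctr P [ 8.8 -1.6 18.2] L [ 9.  -3.3 17.5] R [ 8.9 -0.4 17.8]
212 [] ctr P [11.9 -1.6  5.2] L  R 
215 [] ctr P [11.7 -1.6  1.1] L  R 
218 [np.float64(226.4), np.float64(273.2)] ctr P [11.6 -1.6 -2.8] L [-51.7 -24.  156.9] R [-51.8  19.7 157.1]
221 [np.float64(235.6), np.float64(263.4)] ctr P [11.8 -1.6 -7.3] L [11.8 -7.5 -7.3] R [11.3  3.9 -6. ]
224 [np.float64(235.4), np.float64(264.0)] ctr P [ 11.9  -1.6 -11.3] L [ 11.5  -7.9 -10.4] R [11.3  4.3 -9.8]
227 [np.float64(235.3), np.float64(264.3)] ctr P [ 11.9  -1.6 -14.8] L [ 11.   -7.8 -12.9] R [ 11.5   4.1 -14.1]
230 [np.float64(235.0), np.float64(264.4)] ctr P [
[... 694 characters left out ...]
4] L [ 10.5  -7.9 -33.7] R [ 10.8   4.3 -34.5]
251 [np.float64(233.1), np.float64(266.3)] ctr P [  9.6  -1.6 -34.8] L [  9.6  -7.8 -34.9] R [  9.8   4.2 -35.2]
254 [np.float64(233.4), np.float64(266.2)] ctr P [  8.8  -1.6 -35.9] L [  8.3  -7.8 -34.9] R [  8.1   4.3 -34.5]
257 [] ctr P [ 32.2  -1.5 -82.3] L  R 
290 [np.float64(234.2), np.float64(265.6)] ctr P [ -9.1  -1.6 -34.6] L [ -9.   -7.6 -34.8] R [ -9.4   4.5 -34.2]
292 [np.float64(234.1), np.float64(265.6)] ctr P [ -9.4  -1.6 -35.6] L [ -9.9  -7.6 -34.9] R [-10.2   4.5 -34.4]
294 [np.float64(233.9), np.float64(265.1)] ctr P [-11.7  -1.6 -33.7] L [-11.1  -7.7 -34.6] R [-11.6   4.1 -33.8]
front face x vs z slope [-0.16866221  0.00913006]
```

```bash
python3 - <<'E'
from h import *
def intool(tag,ee,q):
    p,d,K,R,t=load(tag); T=Ro.from_quat(q).as_matrix(); print(tag,(T.T@(-R.T@t-ee)*1000).round(2), np.degrees(Ro.from_matrix(T.T@R.T).as_rotvec()).round(2))
intool('wrist0',np.array([0.2005053,-0.59155704,0.22174655]),[.986675,.162701,-.000143,-.00069])
s=read_state()
intool('wrist1',np.array([0.51260717,-0.09121031,0.24026822]),[.729,.685,0,0])
intool('wrist2',np.array([0.51951148,0.10777037,0.24036762]),[.729,.684,0,0])
intool('wrist3',np.array([0.51700226,0.21539148,0.06750742]),[.712,.702,0,0])
intool('wrist5',s['ee_pos'],s['eef_rot'])
for i in range(3):
    s=read_state();c=imaging.get_calibration('wrist');T=Ro.from_quat(s['eef_rot']).as_matrix();print(s['ee_pos'],T.T@(-c['R'].T@c['t']-s['ee_pos']))
E
```

```text
wrist0 [ 7.3570e+01  1.3000e-01 -1.6167e+02] [-12.51 -12.51  89.44]
wrist1 [  74.31   -1.34 -161.53] [-12.49 -12.56  89.49]
wrist2 [  74.46   -1.36 -161.4 ] [-12.53 -12.56  89.45]
wrist3 [  74.59   -1.62 -161.54] [-12.52 -12.46  89.43]
wrist5 [  74.54   -1.49 -161.45] [-12.49 -12.51  89.44]
[0.51637955 0.21310819 0.1564371 ] [ 0.07456846 -0.00148766 -0.16147165]
[0.51637955 0.21310819 0.1564371 ] [ 0.07456846 -0.00148766 -0.16147165]
[0.51637955 0.21310819 0.1564371 ] [ 0.07456846 -0.00148766 -0.16147165]
```

The wrist calibration shows a constant world bias of about (−1.5, −0.6) mm. The centred grip shows at column 250 and fits the offset at both yaws. With that correction the rail line agrees with the scene and side views: x = 0.5118 at y = −0.0694, mouth y ≈ 0.0314, yaw −3.64°. Next I go in front of the mouth.

```bash
python3 - <<'E'
from h import *
print(plan((.5206,.070),.1285,86.36))
E
```

```text
(array([-0.143 ,  0.0062,  0.028 ]), np.float64(0.0496))
```

Emit:
{"api": "move_arm", "payload": {"series": [[-0.01,0.001,0,0.01],[-0.03,0.002,0,0.02],[-0.055,0.003,0,0.035],[-0.08,0.004,0.005,0.05],[-0.105,0.006,0.013,0.05],[-0.125,0.006,0.02,0.05],[-0.138,0.006,0.025,0.05],[-0.143,0.006,0.028,0.05],[-0.143,0.006,0.028,0.05],[-0.143,0.006,0.028,0.05],[-0.143,0.006,0.028,0.05]]}}

```text
time: 7.75
ee_pos: [0.5208, 0.0714, 0.1294]
eef_rot: [0.729, 0.685, 0.0, 0.0]
ft_force: [0.6, 0.5, -1.2]
width: 0.0135
```

```bash
python3 - <<'E'
from h import *
s=read_state(); T=Ro.from_quat(s['eef_rot']).as_matrix(); print(s['time'],s['ee_pos'],s['ft_force'],s['torque'],s['width'],'yaw',np.degrees(np.arctan2(T[1,0],T[0,0])), T[:,2])
print(plan((.5204,.0670),.1082,86.36))
snap('side','side6');snap('scene','scene6')
for tag,(a,b,c,e) in {'side6':(150,260,200,340),'scene6':(130,230,210,320)}.items():
    p,d,K,R,t=load(tag); cv2.imwrite(f'pics/{tag}z.png',cv2.resize(cv2.cvtColor(p[a:b,c:e],cv2.COLOR_RGB2BGR),None,fx=5,fy=5,interpolation=cv2.INTER_CUBIC))
E
```

```text
7.75 [0.52078347 0.07140648 0.1293953 ] [ 0.56259509  0.54174956 -1.17613329] [-0.00927919 -0.09369375 -0.01951189] 0.013530122681453031 yaw 86.42179358224236 [ 5.59306496e-04  4.08255011e-04 -9.99999760e-01]
(array([-0.0044, -0.0001,  0.0212]), np.float64(0.0011))
```

View pics/side6z.png

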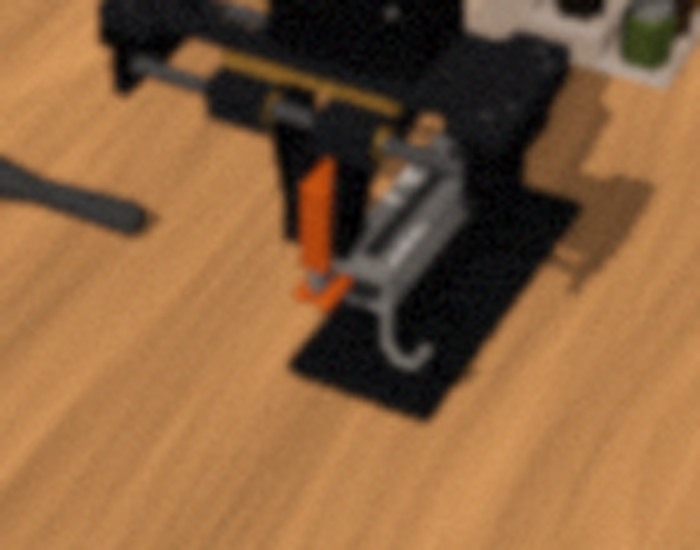

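View pics/scene6z.png

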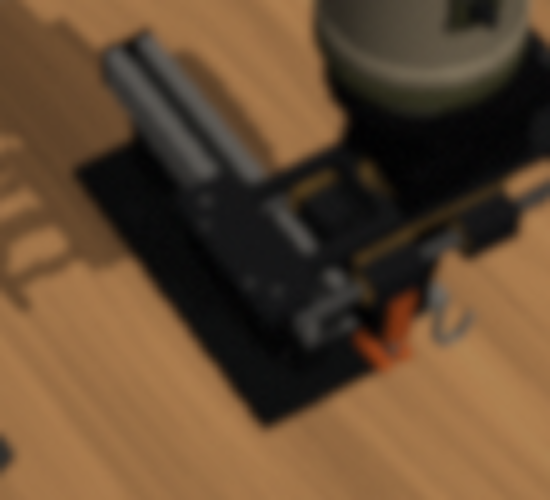

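Emit:
{"api": "move_arm", "payload": {"series": [[0,0,0.004,0],[0,0,0.009,0],[0,0,0.014,0],[0,0,0.018,0],[0,0,0.021,0],[-0.003,0,0.021,0],[-0.007,0,0.021,0],[-0.011,0,0.021,0],[-0.014,0,0.021,0],[-0.014,0,0.021,0],[-0.014,0,0.021,0],[-0.014,0,0.021,0]]}}

```text
time: 9.05
ee_pos: [0.5198, 0.0564, 0.1081]
eef_rot: [0.729, 0.684, 0.0, 0.0]
ft_force: [0.9, 0.4, -0.8]
width: 0.0139
```

```bash
cat > st.py <<'E'
from h import *
import sys
s=read_state(); T=Ro.from_quat(s['eef_rot']).as_matrix(); e=s['ee_pos']
print('t',round(s['time'],2),'ee',e.round(4),'F',s['ft_force'].round(2),'M',s['torque'].round(3),'w',round(s['width'],4),'yaw',np.degrees(np.arctan2(T[1,0],T[0,0])).round(2))
xl=.5118+.0636*(e[1]+.0694)
print('lateral err mm',round((e[0]-xl)*1000,2),'along from mid mm',round((e[1]+.0684)/.998*1000,2),'origin z',round(e[2]-.032,4))
E
python3 st.py; python3 - <<'E'
from h import *
snap('side','side7');snap('scene','scene7')
for tag,(a,b,c,e) in {'side7':(175,245,245,325),'scene7':(150,230,240,320)}.items():
    p,d,K,R,t=load(tag); cv2.imwrite(f'pics/{tag}z.png',cv2.resize(cv2.cvtColor(p[a:b,c:e],cv2.COLOR_RGB2BGR),None,fx=8,fy=7,interpolation=cv2.INTER_CUBIC))
E
```

```text
t 9.05 ee [0.5198 0.0564 0.1081] F [ 0.89  0.39 -0.82] M [-0.025 -0.106 -0.047] w 0.0139 yaw 86.34
lateral err mm -0.02 along from mid mm 125.02 origin z 0.0761
```

View pics/side7z.png

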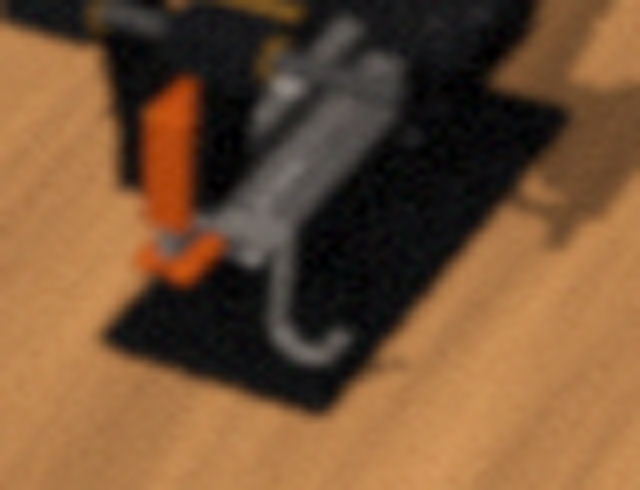

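The shoe is in front of the mouth, lateral error about 0 and origin z about 76.1 mm (floor 75). Now I feed it in at 10 mm/s.

Emit:
{"api": "move_arm", "payload": {"series": [[-0.001,0,0,0],[-0.002,0,0,0],[-0.003,0,0,0],[-0.004,0,0,0],[-0.005,0,0,0],[-0.006,0,0,0],[-0.007,0,0,0],[-0.008,0,0,0],[-0.009,0,0,0],[-0.01,0,0,0],[-0.011,0,0,0],[-0.0115,0,0,0],[-0.012,0,0,0],[-0.0125,0,0,0],[-0.013,0,0,0],[-0.0135,0,0,0]]}}

```text
time: 10.75
ee_pos: [0.5189, 0.0427, 0.1081]
eef_rot: [0.729, 0.684, 0.0, 0.0]
ft_force: [-0.5, -0.0, -1.2]
width: 0.0133
```

```bash
python3 st.py
```

```text
t 10.75 ee [0.5189 0.0427 0.1081] F [-0.54 -0.04 -1.24] M [-0.058 -0.127  0.057] w 0.0133 yaw 86.33
lateral err mm 0.0 along from mid mm 111.35 origin z 0.0761
```

Emit:
{"api": "move_arm", "payload": {"series": [[-0.0005,0,0,0],[-0.001,0,0,0],[-0.0015,0,0,0],[-0.002,0,0,0],[-0.0025,0,0,0],[-0.003,0,0,0],[-0.0035,0,0,0],[-0.004,0,0,0],[-0.0045,0,0,0],[-0.005,0,0,0],[-0.0055,0,0,0],[-0.006,0,0,0]]}}

```text
time: 11.95
ee_pos: [0.5186, 0.0367, 0.1081]
eef_rot: [0.729, 0.684, 0.0, 0.0]
ft_force: [-0.5, -0.5, -0.9]
width: 0.0137
```

```bash
python3 st.py
```

```text
t 11.95 ee [0.5186 0.0367 0.1081] F [-0.47 -0.51 -0.91] M [-0.008 -0.076  0.031] w 0.0137 yaw 86.33
lateral err mm 0.0 along from mid mm 105.31 origin z 0.0761
```

Emit:
{"api": "move_arm", "payload": {"series": [[-0.001,0,0,0],[-0.002,0,0,0],[-0.003,0,0,0],[-0.004,0,0,0],[-0.005,0,0,0],[-0.006,0,0,0],[-0.007,0,0,0],[-0.008,0,0,0],[-0.009,0,0,0],[-0.01,0,0,0],[-0.011,0,0,0],[-0.012,0,0,0]]}}

```text
time: 13.15
ee_pos: [0.5178, 0.0247, 0.108]
eef_rot: [0.729, 0.684, -0.0, 0.0]
ft_force: [0.2, -0.5, -0.5]
width: 0.0133
```

```bash
python3 st.py
```

```text
t 13.15 ee [0.5178 0.0247 0.108 ] F [ 0.22 -0.55 -0.52] M [ 0.002 -0.108  0.01 ] w 0.0133 yaw 86.34
lateral err mm -0.02 along from mid mm 93.3 origin z 0.076
```

Emit:
{"api": "move_arm", "payload": {"series": [[-0.001,0,0,0],[-0.002,0,0,0],[-0.003,0,0,0],[-0.004,0,0,0],[-0.005,0,0,0],[-0.006,0,0,0],[-0.007,0,0,0],[-0.008,0,0,0],[-0.009,0,0,0],[-0.01,0,0,0],[-0.011,0,0,0],[-0.012,0,0,0],[-0.012,0,0,0]]}}

```text
time: 14.45
ee_pos: [0.517, 0.0126, 0.108]
eef_rot: [0.729, 0.684, -0.0, 0.0]
ft_force: [-0.4, -0.8, -1.5]
width: 0.0138
```

```bash
python3 st.py; python3 - <<'E'
from h import *
snap('side','side8');snap('wrist','wrist8')
for tag,(a,b,c,e) in {'side8':(155,235,245,325)}.items():
    p,d,K,R,t=load(tag); cv2.imwrite(f'pics/{tag}z.png',cv2.resize(cv2.cvtColor(p[a:b,c:e],cv2.COLOR_RGB2BGR),None,fx=7,fy=7,interpolation=cv2.INTER_CUBIC))
E
```

```text
t 14.45 ee [0.517  0.0126 0.108 ] F [-0.35 -0.82 -1.49] M [-0.056 -0.123  0.062] w 0.0138 yaw 86.32
lateral err mm -0.02 along from mid mm 81.21 origin z 0.076
```

View pics/side8z.png

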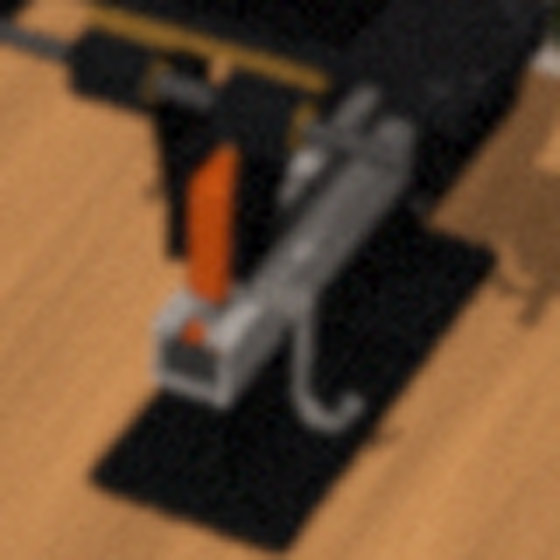

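View pics/wrist8.png

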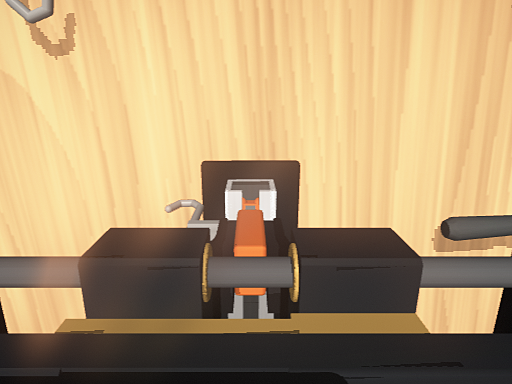

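The shoe is well inside the rail, stem centred in the slot, and the hook is outside the front. Forces are still at noise level. I'll slide on without pressing to about 45 mm from the middle.

Emit:
{"api": "move_arm", "payload": {"series": [[-0.001,0,0,0],[-0.002,0,0,0],[-0.003,0,0,0],[-0.004,0,0,0],[-0.005,0,0,0],[-0.006,0,0,0],[-0.007,0,0,0],[-0.008,0,0,0],[-0.009,0,0,0],[-0.01,0,0,0],[-0.011,0,0,0],[-0.012,0,0,0],[-0.013,0,0,0],[-0.014,0,0,0],[-0.015,0,0,0],[-0.016,0,0,0],[-0.017,0,0,0],[-0.018,0,0,0]]}}

```text
time: 16.35
ee_pos: [0.5158, -0.0053, 0.108]
eef_rot: [0.729, 0.684, -0.0, 0.0]
ft_force: [-0.6, 0.6, -1.0]
width: 0.0136
```

```bash
python3 st.py
```

```text
t 16.35 ee [ 0.5158 -0.0053  0.108 ] F [-0.55  0.6  -0.99] M [-0.069 -0.036 -0.019] w 0.0136 yaw 86.33
lateral err mm -0.05 along from mid mm 63.26 origin z 0.076
```

Emit:
{"api": "move_arm", "payload": {"series": [[-0.001,0,0,0],[-0.002,0,0,0],[-0.003,0,0,0],[-0.004,0,0,0],[-0.005,0,0,0],[-0.006,0,0,0],[-0.007,0,0,0],[-0.008,0,0,0],[-0.009,0,0,0],[-0.01,0,0,0],[-0.011,0,0,0],[-0.012,0,0,0],[-0.013,0,0,0],[-0.014,0,0,0],[-0.015,0,0,0],[-0.016,0,0,0],[-0.017,0,0,0],[-0.017,0,0,0]]}}

```text
time: 18.15
ee_pos: [0.5147, -0.0223, 0.108]
eef_rot: [0.729, 0.684, -0.0, 0.0]
ft_force: [0.9, 0.1, -0.3]
width: 0.0139
```

```bash
python3 st.py
```

```text
t 18.15 ee [ 0.5147 -0.0223  0.108 ] F [ 0.91  0.11 -0.32] M [-0.056 -0.115  0.039] w 0.0139 yaw 86.32
lateral err mm -0.05 along from mid mm 46.2 origin z 0.076
```

Emit:
{"api": "move_arm", "payload": {"series": [[0,0,0.0002,0],[0,0,0.0004,0],[0,0,0.0006,0],[0,0,0.0008,0],[0,0,0.0008,0],[0,0,0.0008,0]]}}

```text
time: 18.75
ee_pos: [0.5147, -0.0221, 0.1072]
eef_rot: [0.729, 0.684, -0.0, 0.0]
ft_force: [-0.6, 0.2, -0.3]
width: 0.0138
```

```bash
python3 st.py
```

```text
t 18.75 ee [ 0.5147 -0.0221  0.1072] F [-0.6   0.16 -0.29] M [-0.014 -0.111  0.062] w 0.0138 yaw 86.34
lateral err mm -0.08 along from mid mm 46.38 origin z 0.0752
```

Emit:
{"api": "move_arm", "payload": {"series": [[0,0,0.0002,0],[0,0,0.0004,0],[0,0,0.0004,0],[0,0,0.0004,0]]}}

```text
time: 19.15
ee_pos: [0.5148, -0.0221, 0.107]
eef_rot: [0.729, 0.684, 0.0, 0.0]
ft_force: [-1.0, 1.2, 0.6]
width: 0.0134
```

Emit:
{"api": "move_arm", "payload": {"series": [[0,0,0.0002,0],[0,0,0.0002,0],[0,0,0.0002,0]]}}

```text
time: 19.45
ee_pos: [0.5148, -0.0221, 0.1069]
eef_rot: [0.729, 0.684, -0.0, 0.0]
ft_force: [-2.5, -0.2, 5.9]
width: 0.0135
```

Emit:
{"api": "move_arm", "payload": {"series": [[0,0,0.0002,0],[0,0,0.0002,0],[0,0,0.0002,0]]}}

```text
time: 19.75
ee_pos: [0.5149, -0.0221, 0.1069]
eef_rot: [0.729, 0.684, 0.0, 0.0]
ft_force: [-3.1, 0.2, 7.8]
width: 0.0138
```

Touched down: about 8 N up. Now I slide slowly under press, checking the force each step.

Emit:
{"api": "move_arm", "payload": {"series": [[-0.0007,0,0,0],[-0.0014,0,0,0],[-0.0021,0,0,0],[-0.0028,0,0,0],[-0.0035,0,0,0],[-0.004,0,0,0]]}}

```text
time: 20.35
ee_pos: [0.5151, -0.0252, 0.1069]
eef_rot: [0.729, 0.684, 0.001, 0.0]
ft_force: [0.2, 4.0, 5.4]
width: 0.0137
```

```bash
python3 st.py
```

```text
t 20.35 ee [ 0.5151 -0.0252  0.1069] F [0.22 4.02 5.39] M [ 0.996 -0.101  0.024] w 0.0137 yaw 86.38
lateral err mm 0.54 along from mid mm 43.31 origin z 0.0749
```

Emit:
{"api": "move_arm", "payload": {"series": [[-0.0008,0,0.0001,0],[-0.0016,-0.0001,0.0001,0],[-0.0024,-0.0001,0.0001,0],[-0.0032,-0.0002,0.0001,0],[-0.004,-0.0003,0.0001,0],[-0.0048,-0.0003,0.0001,0],[-0.0056,-0.0003,0.0001,0],[-0.0064,-0.0003,0.0001,0]]}}

```text
time: 21.15
ee_pos: [0.5146, -0.0315, 0.1069]
eef_rot: [0.729, 0.684, 0.001, 0.0]
ft_force: [0.5, 3.4, 4.7]
width: 0.0136
```

```bash
python3 st.py
```

```text
t 21.15 ee [ 0.5146 -0.0315  0.1069] F [0.5  3.42 4.74] M [ 1.031 -0.185 -0.011] w 0.0136 yaw 86.37
lateral err mm 0.39 along from mid mm 36.96 origin z 0.0749
```

Emit:
{"api": "move_arm", "payload": {"series": [[-0.0008,0,0.0001,0],[-0.0016,0,0.0002,0],[-0.0024,0,0.0002,0],[-0.0032,-0.0001,0.0002,0],[-0.004,-0.0001,0.0002,0],[-0.0048,-0.0001,0.0002,0],[-0.0056,-0.0001,0.0002,0],[-0.0064,-0.0001,0.0002,0]]}}

```text
time: 21.95
ee_pos: [0.5142, -0.0377, 0.1069]
eef_rot: [0.729, 0.684, 0.001, 0.0]
ft_force: [0.1, 4.4, 6.8]
width: 0.0138
```

```bash
python3 st.py
```

```text
t 21.95 ee [ 0.5142 -0.0377  0.1069] F [0.14 4.38 6.82] M [ 1.195 -0.16  -0.003] w 0.0138 yaw 86.38
lateral err mm 0.43 along from mid mm 30.77 origin z 0.0749
```

Emit:
{"api": "move_arm", "payload": {"series": [[-0.0006,0,0,0],[-0.0012,0,0,0],[-0.0018,0,0,0],[-0.0024,0,0,0],[-0.003,0,0,0],[-0.0036,0,0,0],[-0.0042,0,0,0],[-0.0048,0,0,0],[-0.0054,0,0,0],[-0.006,0,0,0]]}}

```text
time: 22.95
ee_pos: [0.5139, -0.0436, 0.1069]
eef_rot: [0.729, 0.684, 0.001, 0.0]
ft_force: [0.2, 5.2, 6.7]
width: 0.0138
```

```bash
python3 st.py
```

```text
t 22.95 ee [ 0.5139 -0.0436  0.1069] F [0.24 5.17 6.74] M [ 1.203 -0.147 -0.013] w 0.0138 yaw 86.39
lateral err mm 0.45 along from mid mm 24.81 origin z 0.0749
```

Emit:
{"api": "move_arm", "payload": {"series": [[-0.0006,0,0,0],[-0.0012,0,0,0],[-0.0018,0,0,0],[-0.0024,0,0,0],[-0.003,0,0,0],[-0.0036,0,0,0],[-0.0042,0,0,0],[-0.0048,0,0,0],[-0.0054,0,0,0],[-0.006,0,0,0]]}}

```text
time: 23.95
ee_pos: [0.5135, -0.0497, 0.1069]
eef_rot: [0.729, 0.684, 0.001, 0.0]
ft_force: [0.5, 4.6, 7.0]
width: 0.0136
```

```bash
python3 st.py
```

```text
t 23.95 ee [ 0.5135 -0.0497  0.1069] F [0.48 4.62 7.01] M [ 1.225 -0.171  0.029] w 0.0136 yaw 86.39
lateral err mm 0.43 along from mid mm 18.79 origin z 0.0749
```

Emit:
{"api": "move_arm", "payload": {"series": [[-0.0006,0,0,0],[-0.0012,0,0,0],[-0.0018,0,0,0],[-0.0024,0,0,0],[-0.003,0,0,0],[-0.0036,0,0,0],[-0.0042,0,0,0],[-0.0048,0,0,0]]}}

```text
time: 24.75
ee_pos: [0.5131, -0.0545, 0.1068]
eef_rot: [0.729, 0.684, 0.001, 0.0]
ft_force: [0.3, 2.7, 5.9]
width: 0.0137
```

Emit:
{"api": "move_arm", "payload": {"series": [[-0.0004,0,0,0],[-0.0008,0,0,0],[-0.0012,0,0,0],[-0.0016,0,0,0],[-0.002,0,0,0]]}}

```text
time: 25.25
ee_pos: [0.513, -0.0566, 0.1068]
eef_rot: [0.729, 0.684, 0.001, 0.0]
ft_force: [0.9, 3.2, 6.0]
width: 0.0136
```

Emit:
{"api": "move_arm", "payload": {"series": [[-0.0004,0,0,0],[-0.0008,0,0,0],[-0.0012,0,0,0],[-0.0016,0,0,0],[-0.002,0,0,0]]}}

```text
time: 25.75
ee_pos: [0.5128, -0.0587, 0.1067]
eef_rot: [0.729, 0.684, 0.001, 0.0]
ft_force: [0.1, 4.2, 5.5]
width: 0.0138
```

```bash
python3 st.py
```

```text
t 25.75 ee [ 0.5128 -0.0587  0.1067] F [0.08 4.22 5.47] M [ 0.925 -0.194 -0.053] w 0.0138 yaw 86.37
lateral err mm 0.28 along from mid mm 9.71 origin z 0.0747
```

Emit:
{"api": "move_arm", "payload": {"series": [[-0.0004,0,0.0001,0],[-0.0008,0,0.0002,0],[-0.0012,0,0.0002,0],[-0.0016,0,0.0002,0],[-0.002,0,0.0002,0]]}}

```text
time: 26.25
ee_pos: [0.5122, -0.0615, 0.1061]
eef_rot: [0.729, 0.684, 0.0, 0.0]
ft_force: [0.5, 1.6, 2.9]
width: 0.0137
```

Emit:
{"api": "move_arm", "payload": {"series": [[-0.0004,0,0,0],[-0.0008,0,0,0],[-0.0012,0,0,0],[-0.0016,0,0,0]]}}

```text
time: 26.65
ee_pos: [0.5117, -0.0633, 0.1059]
eef_rot: [0.729, 0.684, -0.0, -0.0]
ft_force: [0.0, 2.7, 2.8]
width: 0.0136
```

```bash
python3 st.py
```

```text
t 26.65 ee [ 0.5117 -0.0633  0.1059] F [0.04 2.68 2.76] M [ 0.569 -0.187  0.054] w 0.0136 yaw 86.33
lateral err mm -0.53 along from mid mm 5.16 origin z 0.0739
```

Height dropped about 1 mm and the force fell at 5–6 mm from the middle, where the seams were seen, so the plate is sinking. I'll stop advancing and follow down gently.

Emit:
{"api": "move_arm", "payload": {"series": [[0,0.0002,0.0002,0],[0,0.0004,0.0004,0],[0,0.0004,0.0006,0],[0,0.0004,0.0006,0]]}}

```text
time: 27.05
ee_pos: [0.5118, -0.0633, 0.1051]
eef_rot: [0.729, 0.684, -0.0, -0.0]
ft_force: [-1.4, 1.6, 1.6]
width: 0.0134
```

```bash
python3 st.py
```

```text
t 27.05 ee [ 0.5118 -0.0633  0.1051] F [-1.4   1.64  1.61] M [ 0.359  0.204 -0.041] w 0.0134 yaw 86.33
lateral err mm -0.36 along from mid mm 5.1 origin z 0.0731
```

Emit:
{"api": "move_arm", "payload": {"series": [[0,0.0001,0.0003,0],[0,0.0002,0.0006,0],[0,0.0002,0.0009,0],[0,0.0002,0.0012,0],[0,0.0002,0.0012,0]]}}

```text
time: 27.55
ee_pos: [0.5122, -0.0634, 0.104]
eef_rot: [0.729, 0.684, -0.0, 0.0]
ft_force: [-1.4, 1.2, 1.8]
width: 0.0138
```

```bash
python3 st.py
```

```text
t 27.55 ee [ 0.5122 -0.0634  0.104 ] F [-1.36  1.21  1.77] M [ 0.052  0.271 -0.003] w 0.0138 yaw 86.33
lateral err mm 0.04 along from mid mm 4.96 origin z 0.072
```

Emit:
{"api": "move_arm", "payload": {"series": [[0,0,0.0003,0],[0,0,0.0006,0],[0,0,0.0009,0],[0,0,0.0012,0],[0,0,0.0015,0],[0,0,0.0015,0]]}}

```text
time: 28.15
ee_pos: [0.5123, -0.0634, 0.1026]
eef_rot: [0.729, 0.684, -0.0, 0.0]
ft_force: [-1.2, -1.1, 2.3]
width: 0.0137
```

Emit:
{"api": "move_arm", "payload": {"series": [[0,0,0.0003,0],[0,0,0.0006,0],[0,0,0.0009,0],[0,0,0.0009,0]]}}

```text
time: 28.55
ee_pos: [0.5123, -0.0633, 0.1017]
eef_rot: [0.729, 0.684, -0.0, 0.0]
ft_force: [-1.9, 0.0, 1.7]
width: 0.0137
```

```bash
python3 st.py
```

```text
t 28.55 ee [ 0.5123 -0.0633  0.1017] F [-1.86  0.04  1.67] M [-0.174  0.416  0.014] w 0.0137 yaw 86.33
lateral err mm 0.15 along from mid mm 5.09 origin z 0.0697
```

Emit:
{"api": "move_arm", "payload": {"series": [[0,-0.0001,0.0002,0],[0,-0.0002,0.0004,0],[0,-0.0002,0.0006,0],[0,-0.0002,0.0006,0]]}}

```text
time: 28.95
ee_pos: [0.5123, -0.0633, 0.1012]
eef_rot: [0.729, 0.684, 0.0, 0.0]
ft_force: [-1.2, -1.4, 2.1]
width: 0.0132
```

Emit:
{"api": "move_arm", "payload": {"series": [[0,0,0.0002,0],[0,0,0.0003,0],[0,0,0.0003,0]]}}

```text
time: 29.25
ee_pos: [0.5123, -0.0633, 0.1009]
eef_rot: [0.729, 0.684, 0.0, 0.0]
ft_force: [-0.7, -0.1, 3.0]
width: 0.0135
```

```bash
python3 st.py
```

```text
t 29.25 ee [ 0.5123 -0.0633  0.1009] F [-0.74 -0.09  2.95] M [-0.263  0.195 -0.04 ] w 0.0135 yaw 86.33
lateral err mm 0.07 along from mid mm 5.11 origin z 0.0689
```

Emit:
{"api": "move_arm", "payload": {"series": [[0,0,0.0002,0],[0,0,0.0002,0],[0,0,0.0002,0]]}}

```text
time: 29.55
ee_pos: [0.5123, -0.0633, 0.1009]
eef_rot: [0.729, 0.684, 0.0, 0.0]
ft_force: [-1.8, 0.0, 6.3]
width: 0.0139
```

Emit:
{"api": "move_arm", "payload": {"series": [[0,0,0.0002,0],[0,0,0.0002,0],[0,0,0.0002,0]]}}

```text
time: 29.85
ee_pos: [0.5124, -0.0633, 0.1009]
eef_rot: [0.729, 0.684, 0.0, 0.0]
ft_force: [-2.5, -1.3, 6.8]
width: 0.0135
```

```bash
python3 st.py; python3 - <<'E'
from h import *
snap('side','side9')
for tag,(a,b,c,e) in {'side9':(135,235,245,345)}.items():
    p,d,K,R,t=load(tag); cv2.imwrite(f'pics/{tag}z.png',cv2.resize(cv2.cvtColor(p[a:b,c:e],cv2.COLOR_RGB2BGR),None,fx=6,fy=6,interpolation=cv2.INTER_CUBIC))
E
```

```text
t 29.85 ee [ 0.5124 -0.0633  0.1009] F [-2.47 -1.33  6.78] M [-0.357  0.533  0.012] w 0.0135 yaw 86.33
lateral err mm 0.17 along from mid mm 5.11 origin z 0.0689
```

View pics/side9z.png

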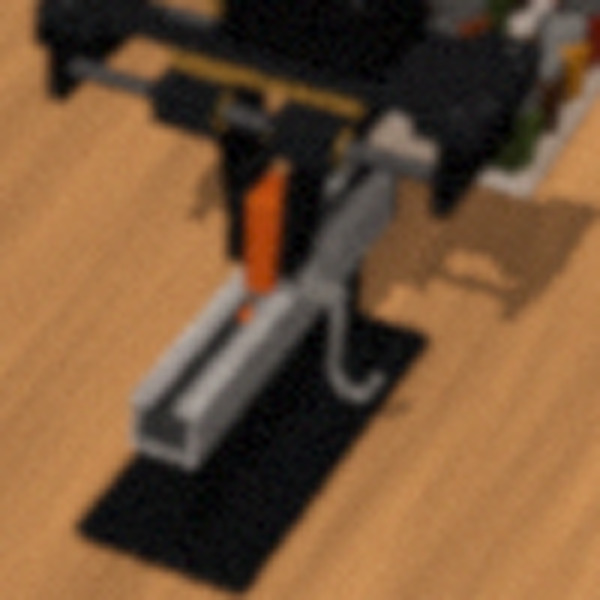

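Firm bottom at exactly 6.0 mm below the sliding height (TCP 0.1069 → 0.1009), force about 7 N. I'll relieve the press, soften the grip and let go.

Emit:
{"api": "move_arm", "payload": {"series": [[0,0,-0.0002,0],[0,0,-0.0004,0],[0,0,-0.0004,0],[0,0,-0.0004,0]], "newtons": 10}}

```text
time: 30.3
ee_pos: [0.5124, -0.0632, 0.1009]
eef_rot: [0.729, 0.684, 0.0, 0.0]
ft_force: [1.6, -1.2, 1.5]
width: 0.014
```

```bash
python3 st.py
```

```text
t 30.3 ee [ 0.5124 -0.0632  0.1009] F [ 1.55 -1.2   1.5 ] M [-0.09  -0.458  0.004] w 0.014 yaw 86.34
lateral err mm 0.16 along from mid mm 5.25 origin z 0.0689
```

Emit:
{"api": "move_arm", "payload": {"series": [[0,0,0,0],[0,0,0,0],[0,0,0,0],[0,0,0,0],[0,0,0,0],[0,0,0,0],[0,0,0,0],[0,0,0,0]], "claw": 0}}

```text
time: 31.1
ee_pos: [0.5121, -0.0632, 0.1008]
eef_rot: [0.729, 0.684, -0.0, 0.0]
ft_force: [-0.6, -0.5, 0.4]
width: 0.0439
```

```bash
python3 st.py
```

```text
t 31.1 ee [ 0.5121 -0.0632  0.1008] F [-0.64 -0.46  0.35] M [-0.023 -0.115 -0.006] w 0.0439 yaw 86.33
lateral err mm -0.06 along from mid mm 5.16 origin z 0.0688
```

Fingers are open at 44 mm and free of force. I'll rise straight up and look.

Emit:
{"api": "move_arm", "payload": {"series": [[0,0,-0.004,0],[0,0,-0.01,0],[0,0,-0.02,0],[0,0,-0.035,0],[0,0,-0.05,0],[0,0,-0.07,0],[0,0,-0.09,0],[0,0,-0.11,0],[0,0,-0.125,0],[-0.02,0,-0.14,0],[-0.05,0,-0.14,0],[-0.08,0,-0.14,0],[-0.1,0,-0.14,0],[-0.1,0,-0.14,0],[-0.1,0,-0.14,0]]}}

```text
time: 32.6
ee_pos: [0.5058, -0.1628, 0.2413]
eef_rot: [0.73, 0.684, 0.0, 0.0]
ft_force: [0.8, 0.3, 0.5]
width: 0.0433
```

```bash
python3 st.py; python3 - <<'E'
from h import *
for n in ('wrist','side','scene'): snap(n,n+'10')
p,d,K,R,t=load('wrist10'); P=pts(d,K,R,t)+[.0015,.0006,.0007]
hsv=cv2.cvtColor(p,cv2.COLOR_RGB2HSV); o=(hsv[...,0]<=12)&(hsv[...,1]>150)&(d>0)
m=o&(P[...,2]>.12); m2=o&(P[...,2]>.08)
print('tab top',m.sum(),P[m].mean(0),np.percentile(P[m],[5,95],axis=0), cv2.minAreaRect(P[m][:,:2].astype(np.float32)*1000))
q=P[m]; c=q.mean(0)
al=(c[1]+.0684)/.998; print('along',al*1000,'lateral',(c[0]-(.5118+.0636*(c[1]+.0694)))*1000)
for tag,(a,b,c,e) in {'wrist10':(60,230,180,340),'side10':(135,235,245,345)}.items():
    p,d,K,R,t=load(tag); cv2.imwrite(f'pics/{tag}z.png',cv2.resize(cv2.cvtColor(p[a:b,c:e],cv2.COLOR_RGB2BGR),None,fx=3.5 if tag[0]=='w' else 5.5,fy=3.5 if tag[0]=='w' else 5.5,interpolation=cv2.INTER_CUBIC))
E
```

```text
t 32.6 ee [ 0.5058 -0.1628  0.2413] F [0.77 0.25 0.47] M [ 0.041 -0.058 -0.005] w 0.0433 yaw 86.3
lateral err mm -0.09 along from mid mm -94.63 origin z 0.2093
tab top 595 [ 0.51274731 -0.06327077  0.13760521] [[ 0.50661534 -0.07371389  0.13508066]
 [ 0.51803068 -0.05195139  0.13798395]] ((543.8143920898438, -108.96796417236328), (22.977209091186523, 137.64117431640625), 33.90285873413086)
along 5.139512867511891 lateral 0.5574885967263299
```

View pics/wrist10z.png

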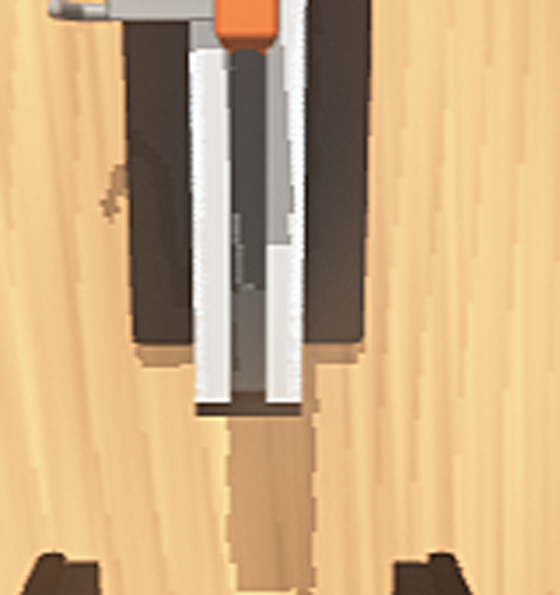

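View pics/side10z.png

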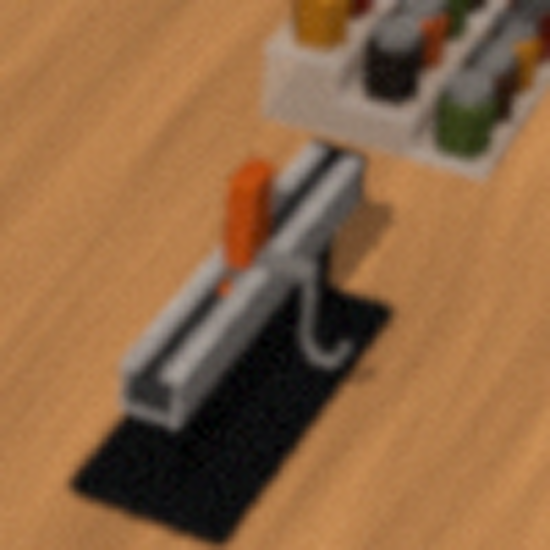

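The hanger stands upright in the rail: tab top at z 0.1376 (0.137 expected if fully sunk, 0.143 on the floor), 5 mm from the middle, about 0.5 mm off centre, with the hook in front. The robot is clear, so I'm handing in.

```bash
python3 -c "
from bench import r
print(r.close_job())"
```

```text
the job is handed in; nothing more can be done
None
```

The middle-sized hanger is parked in the rail's hidden pocket and released, and the job is handed in at about 33 s of the 72 s. No verdict was reported.

**What I did:** I gripped the hanger by its tab, lifted it off the stand, and fed the shoe into the mouth at 10 mm/s with the hook to the front. I then slid it under a 5–9 N press. The plate gave way about 5 mm from the rail's middle, and I followed the shoe down to a firm bottom. After easing the press I let go and backed off.

**Last checks:**
- **Depth:** the shoe sank 6.0 mm by the arm's position. The camera put the tab top at z 0.1376 against 0.137 expected, which reads as about 5.4 mm.
- **Position:** 5 mm from the rail's middle and 0.2–0.6 mm off its centre plane.
- **Posture and release:** the hanger looks upright with the hook on the front side, and the robot is clear of it.
- **Force:** the largest reading on the rail was about 9 N, taken at the end of each move. I did not sample within moves.
- **Other objects:** the arm kept well clear of the rack, mortar, pestle and funnel. I did not measure them again at the end.

**Disagreement:** the wrist camera's calibration was off by about 1.5 mm in x and 0.6 mm in y. I corrected for it, and the corrected rail position agreed with the other two cameras.

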